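# Kit the satchel locks and slide the kit board away

### The job

Pull the kit board right out from under the bench shelf, and for every brass turn-lock lying on the mat take one parts tray off the nested stack, lifting only the top tray each time so that the one beneath is not drawn up with it, stand it upright on the board and lay one lock flat in it. Then slide the loaded board fully home under the shelf; take no more trays than there are locks, leave the rest nested where they stand, and leave the other things on the bench alone.

Things in the scene. Friction and masses are not known exactly. Their poses are not given: they have to be found in the camera images.
- tray1_mid (a point): Grey plastic parts tray, open on top, 104 long (x) x 66 wide (y) x 40 high, about 90 g; top one of a nested stack of four alike, same way round. Point: its centre, 20 mm above its underside, z up. The upper 20 mm are an upright flat-faced rim band, wall 3; below it the body steps in to 94 x 56, hollow inside 86 x 48, its inner floor 3 mm above the underside
- tray2_mid (a point): Same kind of tray, point alike; second in the stack. Stacked trays sit loosely (2 mm play, held by weight only), each 22 mm above the one below, so only the bands show: the next rim is 22 mm below the top rim and flush with it, and fingers reaching lower than that take hold of both trays
- tray3_mid (a point): Same kind of tray, point alike; third in the stack, its underside 22 mm above the bench
- tray4_mid (a point): Same kind of tray, point alike; the lowest of the stack, standing on the bench
- lock1_mid (a point): brass satchel turn-lock lying flat on the black mat: a case 36 (x) x 24 (y) x 14 high with a small turning bar (18 x 6, along x) on top, 18 mm high in all; point at its centre, 9 mm above its underside, z up. About 60 g. Two or three of the four locks are there (None if absent).
- lock2_mid (a point): brass satchel turn-lock lying flat on the black mat: a case 36 (x) x 24 (y) x 14 high with a small turning bar (18 x 6, along x) on top, 18 mm high in all; point at its centre, 9 mm above its underside, z up. About 60 g. Two or three of the four locks are there (None if absent).
- lock3_mid (a point): brass satchel turn-lock lying flat on the black mat: a case 36 (x) x 24 (y) x 14 high with a small turning bar (18 x 6, along x) on top, 18 mm high in all; point at its centre, 9 mm above its underside, z up. About 60 g. Two or three of the four locks are there (None if absent).
- lock4_mid (a point): brass satchel turn-lock lying flat on the black mat: a case 36 (x) x 24 (y) x 14 high with a small turning bar (18 x 6, along x) on top, 18 mm high in all; point at its centre, 9 mm above its underside, z up. About 60 g. Two or three of the four locks are there (None if absent).
- board (a joint): how far the pull-out board is drawn out from under the shelf: 0 fully home, 0.16 m right out to its stop; slides along the board's own x (out = -x); about 1.5 N of friction, stays where it is left
- board_floor (a point): centre of the pull-out board's loading floor, on its upper face, 20 mm above the bench; moves with the board; x points in under the shelf, y left along the front, z up. Clear floor 148 (x) x 310 (y), side and back lips 10 mm high; front panel (12 thick, 376 wide) at the -x end stands 36 mm above the floor. Right out, the whole floor is clear of the shelf
- board_handle (a point): middle of the board's steel bow handle: a round bar, diameter 12, 100 long along the front (y), 45 mm in front of the front panel and 40 mm above the bench, open above and behind; moves with the board, same axes
- riser_edge (a point): fixed wooden bench riser (200 deep x 380 wide) that the board slides into: middle of the lower front edge of its shelf, 98 mm above the bench; trays on the board (rims 60 mm above the bench) pass under. The edge lies 20 mm behind the face of the board's front panel when home; shelf 18 thick, bottles on it from 100 mm behind the edge; axes as the board's
- mat: black rubber cutting mat, 230 x 230 x 3, fixed; origin under its centre; the locks start on it
- awl: awl lying beside the mat, wooden handle diameter 26, 137 long in all along x; bystander; origin at its underside
- wax: round wax tin, diameter 56, 28 high, near the tray stack; bystander; origin at its underside
- dye: dark dye bottle, diameter 48, 95 high; bystander; origin at its underside
- clip: single black spring clip, 30 x 32 x 14, with wire arms; bystander; origin at its underside
Mind the look-alikes: they are no part of the job. Leave any orange or purple look-alike of the part that bears tray1_mid alone.

How it is judged:
On the way, in this order (a step that is already met when the one before it is completed fails the run):
1. the board is pulled right out (130 mm or more) (value of joint board above 0.13 m), for 0.2 s.
2. every lock lies flat in a tray of its own, the trays standing on the board; the unused trays are still nested (((horizontal distance between lock1_mid and tray1_mid below 0.04 m and z of lock1_mid in the frame of tray1_mid below 0 m) or (horizontal distance between lock1_mid and tray2_mid below 0.04 m and z of lock1_mid in the frame of tray2_mid below 0 m) or (horizontal distance between lock1_mid and tray3_mid below 0.04 m and z of lock1_mid in the frame of tray3_mid below 0 m)) and ((horizontal distance between lock2_mid and tray1_mid below 0.04 m and z of lock2_mid in the frame of tray1_mid below 0 m) or (horizontal distance between lock2_mid and tray2_mid below 0.04 m and z of lock2_mid in the frame of tray2_mid below 0 m) or (horizontal distance between lock2_mid and tray3_mid below 0.04 m and z of lock2_mid in the frame of tray3_mid below 0 m)) and ((horizontal distance between lock3_mid and tray1_mid below 0.04 m and z of lock3_mid in the frame of tray1_mid below 0 m) or (horizontal distance between lock3_mid and tray2_mid below 0.04 m and z of lock3_mid in the frame of tray2_mid below 0 m) or (horizontal distance between lock3_mid and tray3_mid below 0.04 m and z of lock3_mid in the frame of tray3_mid below 0 m)) and ((horizontal distance between lock4_mid and tray1_mid below 0.04 m and z of lock4_mid in the frame of tray1_mid below 0 m) or (horizontal distance between lock4_mid and tray2_mid below 0.04 m and z of lock4_mid in the frame of tray2_mid below 0 m) or (horizontal distance between lock4_mid and tray3_mid below 0.04 m and z of lock4_mid in the frame of tray3_mid below 0 m)) and angle between each of lock1_mid, lock2_mid, lock3_mid, lock4_mid's own z axis and vertical below 0.35 rad and horizontal distance between lock1_mid and lock2_mid above 0.055 m and horizontal distance between each of lock1_mid, lock2_mid and lock3_mid above 0.055 m and horizontal distance between each of lock1_mid, lock2_mid, lock3_mid and lock4_mid above 0.055 m and ((horizontal distance between lock1_mid and tray1_mid below 0.04 m and z of lock1_mid in the frame of tray1_mid below 0 m) or (horizontal distance between lock2_mid and tray1_mid below 0.04 m and z of lock2_mid in the frame of tray1_mid below 0 m) or (horizontal distance between lock3_mid and tray1_mid below 0.04 m and z of lock3_mid in the frame of tray1_mid below 0 m) or (horizontal distance between lock4_mid and tray1_mid below 0.04 m and z of lock4_mid in the frame of tray1_mid below 0 m)) and z of tray1_mid in the frame of board_floor between 0.014 and 0.026 m and horizontal distance between each of tray1_mid, tray2_mid and board_floor below 0.16 m and angle between each of tray1_mid, tray2_mid, tray4_mid's own z axis and vertical below 0.08 rad and ((horizontal distance between lock1_mid and tray2_mid below 0.04 m and z of lock1_mid in the frame of tray2_mid below 0 m) or (horizontal distance between lock2_mid and tray2_mid below 0.04 m and z of lock2_mid in the frame of tray2_mid below 0 m) or (horizontal distance between lock3_mid and tray2_mid below 0.04 m and z of lock3_mid in the frame of tray2_mid below 0 m) or (horizontal distance between lock4_mid and tray2_mid below 0.04 m and z of lock4_mid in the frame of tray2_mid below 0 m)) and z of tray2_mid in the frame of board_floor between 0.014 and 0.026 m and ((((horizontal distance between lock1_mid and tray3_mid below 0.04 m and z of lock1_mid in the frame of tray3_mid below 0 m) or (horizontal distance between lock2_mid and tray3_mid below 0.04 m and z of lock2_mid in the frame of tray3_mid below 0 m) or (horizontal distance between lock3_mid and tray3_mid below 0.04 m and z of lock3_mid in the frame of tray3_mid below 0 m) or (horizontal distance between lock4_mid and tray3_mid below 0.04 m and z of lock4_mid in the frame of tray3_mid below 0 m)) and (z of tray3_mid in the frame of board_floor between 0.014 and 0.026 m and horizontal distance between tray3_mid and board_floor below 0.16 m and angle between tray3_mid's own z axis and vertical below 0.08 rad)) or (horizontal distance between tray3_mid and tray4_mid below 0.012 m and height (world z) of tray3_mid between 0.037 and 0.047 m and angle between tray3_mid's own z axis and vertical below 0.08 rad)) and distance of tray4_mid from where it was at the start of the episode below 0.04 m and height (world z) of tray4_mid below 0.025 m), for 0.2 s.
3. the loaded board is pushed home (within 8 mm) (value of joint board below 0.008 m), for 0.2 s.
At the end, for the whole second after the job is handed in: The board is home to within 8 mm; on it stand, level, as many trays as there are locks, and each lock lies flat, turning bar up (within 20 degrees), in a tray of its own on the tray's floor; the unused trays are still nested, upright, the lowest within 4 cm of where it was; all at rest (all of step 2 and value of joint board below 0.008 m and linear speed of each of tray1, tray2, tray3, tray4, lock1, lock2, lock3, lock4 below 0.03 m/s); the robot touches nothing.
It fails at once if the tray under the top one is raised more than 1 cm while that one is still over it (tray2 with tray1) (z of tray1_mid in the frame of tray2_mid above 0.012 m and horizontal distance between tray1_mid and tray2_mid below 0.03 m and height (world z) of tray2_mid above 0.074 m).
It fails at once if the tray under the top one is raised more than 1 cm while that one is still over it (tray3 with tray2) (z of tray2_mid in the frame of tray3_mid above 0.012 m and horizontal distance between tray2_mid and tray3_mid below 0.03 m and height (world z) of tray3_mid above 0.052 m).
It fails at once if the tray under the top one is raised more than 1 cm while that one is still over it (tray4 with tray3) (z of tray3_mid in the frame of tray4_mid above 0.012 m and horizontal distance between tray3_mid and tray4_mid below 0.03 m and height (world z) of tray4_mid above 0.03 m).
It fails at once if a bench thing that is no part of the job is moved by more than 5 cm (distance of any of awl, wax, dye, clip from where it was at the start of the episode above 0.05 m).
Of lock1, lock2, lock3, lock4 only 2 to 3 are there at a start; the rules pass over those that are not, and their reading is None.
At some moment in a run one of lock1, lock2, lock3, lock4 may be knocked a few centimetres aside while the robot is not near it.
It also fails if it takes over 210 s, if anything falls off the work surface, if the arm or the gripper's body presses on something with over 40 N, if the wrist force passes 120 N, or if a joint passes its speed limit or range.

### The arm

A 6-joint arm with a two-finger parallel gripper is mounted at the origin on the work surface. World frame = base frame: x ahead of the robot, y to its left, z up, the work surface at z = 0. Lengths are in m, angles in rad, forces in N, time in s.
With the tool pointing down it reaches from about 0.325 to 0.9 m from the base axis. Payload 6.1 kg.
Tool frame: the origin (TCP) lies at the centre of the arm's flange, where the gripper is bolted on; the fingertips stand 182 mm ahead of it and the grasp point (between the pads) lies 164 mm ahead of it (arm.tcp_to_tips is the distance from the TCP to the fingertips, in m); x points along the fingers, y is the direction in which the jaws open and shut, and the axes are right-handed (so a half turn about x gives the same grasp; the last joint's range is limited). The gripper opens to 87 mm and grips with 3 to 60 N. Pads are 19 mm wide; open, the fingers measure 117 mm over their backs; the gripper's body (75 mm by 190 mm) begins 51 mm behind the grasp point.
Start: joints at [-1.267, 0.22, 1.526, -0, 1.395, -0.126], TCP at [0.26, -0.568, 0.405] pointing down, gripper open.
Joint ranges: [-2.98, 2.98], [-0.91, 2.08], [0.09, 2.57], [-1.24, 4.39], [0.2, 2.65], [-2.68, 2.68]. Speed limits (rad/s): [2.57, 2.57, 3.01, 3.14, 3.14, 3.14].

### API

Orientations are given as a unit quaternion [x, y, z, w].
In Python, from workcell import arm gives the robot as it stands.
- The arm moves only by the tool send_rows, never from a script. Its argument "motion" is one flat list of numbers, 7 for each row, row after row: the opening in per cent of the stroke, from 0 (shut) to 100 (fully open), then the shift along the tool's x, y, z in cm, then the turn, a rotation vector about the tool's x, y, z in rad. A call has 1 to 20 rows; each row shifts and turns the pose as measured when the row begins, along the tool's axes as they then stand; what a row does not reach is not made up. A row lasts 1/10 s, in which the tool goes at most 50 mm and 8.59 degrees, less where a joint would pass 70% of its speed; a pose out of reach is approached as far as the arm can. A call with a gripper value outside its range is refused whole. The fingers move at their own pace and stop on an object; the grip force is fixed at half the most. Time passes only in rows, so rows that do not move let the fingers close. It gives the time, the measured TCP pose, the force and the opening at its end, in the units of the state.
- arm.read_state(): the state, without advancing time (a new reading comes with each control period).
- arm.capture(name): name is "scene" or "top" or "wrist"; returns the picture (420x560x3 uint8, red, green, blue); there is no depth.
- arm.calibration(name): a dict with "camera_matrix" (3x3 intrinsics, pixels), "distortion" ([k1, k2, p1, p2, k3] as OpenCV has them; the pictures are not rectified), "rvec" (rotation vector, rad) and "tvec" (3), from world to camera coordinates, as OpenCV has them. Camera axes: x right, y down, z forward; pixel columns grow to the right and rows downward; lengths in m; the calibration is good to about 2 mm. A picture is of the moment at which its call begins: read the wrist's pose just before it. calibration takes no time and is no camera call; for the wrist camera it gives the pose at the moment of the call.
- arm.job_done(): hands the job in, once; it reports no verdict.
The state is a dict: "time": time; "qpos": joint angles; "qd": joint speeds; "joint_torque": joint torques, N m; "tool_pos": TCP position; "eef_rot": TCP orientation; "force": force on the tool from outside, world axes, zero at the start; "torque": the same for the moment, N m; "width": finger opening in m.
Only numpy, scipy, OpenCV 4.12 (cv2) and the standard library are available. Lean on these libraries where they do the work, as an engineer would, in place of code of your own. Each camera call takes 0.05 s, during which the arm holds its last target.

## Working session

There is one attempt and no reset: what is moved stays moved. The work goes in short steps, Python scripts to look and compute and a tool call to move; the robot and the scene stay as the last step left them, time stands still between calls to the robot, and variables do not carry over. Pictures are saved under pics/ and viewed, and the job is handed in when it is done.

Besides the shell and the picture viewer there is one more tool, called after "Request:" in YAML: its name, and indented under it one key for each argument. send_rows: Moves the arm, as the interface text tells. Its arguments: {"type":"object","properties":{"motion":{"type":"array","items":{"type":"number"}}},"required":["motion"]}

```bash
ls -la; mkdir -p pics
python3 - <<'E'
from workcell import arm
import cv2
print(arm.read_state())
for n in ("scene","top","wrist"):
    im=arm.capture(n); cv2.imwrite(f"pics/{n}0.png",im[:,:,::-1]); c=arm.calibration(n); print(n,c)
print(arm.tcp_to_tips)
E
```

```text
total 12
drwxr-xr-x  3 agent agent 4096 Dec  6 00:50 .
drwxr-xr-x 23 root  root  4096 Dec  6 00:50 ..
drwxr-xr-x  2 agent agent 4096 Dec  6 00:50 pics
{'time': 0.0, 'qpos': array([-1.26712233e+00,  2.21200862e-01,  1.52759976e+00,  7.46282020e-06,
        1.39469779e+00, -1.26088693e-01]), 'qd': array([-0.00209369, -0.00175235,  0.00235862, -0.00153308, -0.0012496 ,
        0.00066088]), 'joint_torque': array([ 8.59547308e-04, -4.94609928e+01, -3.87372351e+01,  6.99086138e-02,
        5.69538795e-02, -1.44278406e-04]), 'tool_pos': array([ 0.26033259, -0.56790552,  0.40365858]), 'eef_rot': array([-0.69078715, -0.15144828,  0.69090148, -0.15010555]), 'force': array([ 0.47201287, -0.22973976,  0.72286319]), 'torque': array([0.00115184, 0.0774243 , 0.00234675]), 'width': 0.08688073975985984}
scene {'camera_matrix': array([[412.3190821 ,   0.        , 282.24054302],
       [  0.        , 412.3190821 , 214.66670225],
       [  0.        ,   0.        ,   1.        ]]), 'distortion': array([-0.05956728,  0.        ,  0.        ,  0.        ,  0.        ]), 'rvec': array([ 0.7165586 ,  2.52001081, -1.25973674]), 'tvec': array([ 0.37346489, -0.09914657,  1.33110324])}
top {'camera_matrix': array([[477.02387294,   0.        , 277.19621151],
       [  0.        , 477.02387294, 218.88841503],
       [  0.        ,   0.        ,   1.        ]]), 'distortion': array([-0.03392974,  0.        ,  0.        ,  0.        ,  0.        ]), 'rvec': array([ 2.19193487, -2.1699606 ,  0.07078594]), 'tvec': array([0.06824338, 0.47025188, 1.25936772])}
wrist {'camera_matrix': array([[298.0055577 ,   0.        , 280.16216294],
       [  0.        , 298.0055577 , 208.958387  ],
       [  0.        ,   0.        ,   1.        ]]), 'distortion': array([-0.02030357,  0.        ,  0.        ,  0.        ,  0.        ]), 'rvec': array([-2.43129053,  1.55984768,  0.23106127]), 'tvec': array([-0.62506944, -0.03419344,  0.39042266])}
0.1822
```

View pics/scene0.png

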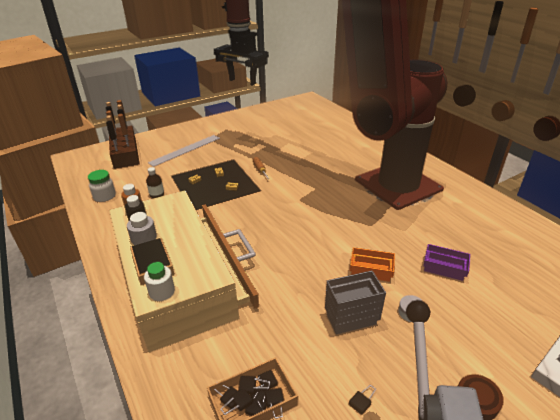

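View pics/top0.png

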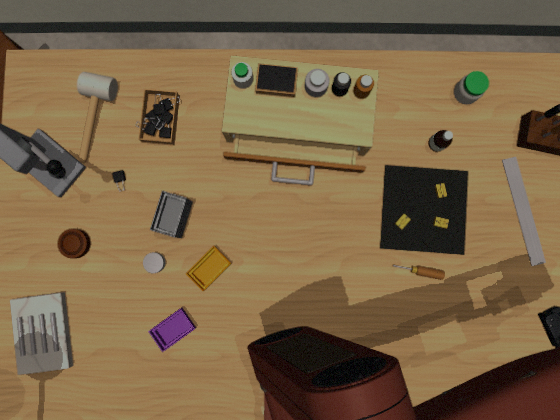

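View pics/wrist0.png

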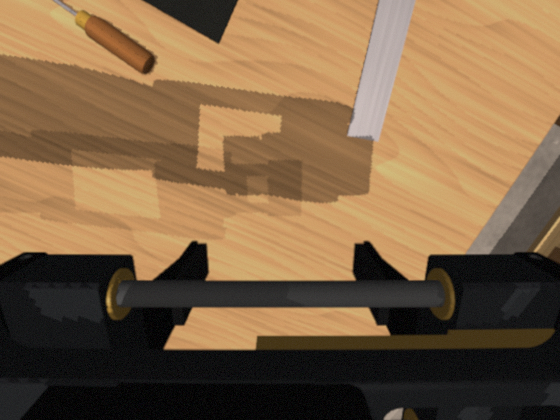

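The top view shows three brass locks on the mat at (441,190), (403,222) and (441,223). The grey stack is at (171,215), with look-alikes in orange (209,268) and purple (172,329) that I leave alone. The board front and handle are at (293,165) and (293,178). Next I'll enlarge the parts and write helpers.

```bash
cat > h.py <<'E'
import numpy as np, cv2
from scipy.spatial.transform import Rotation as R
from workcell import arm
def ray(cal,px):
    K=cal["camera_matrix"];D=np.array(cal["distortion"])
    n=cv2.undistortPoints(np.array(px,float).reshape(-1,1,2),K,D).reshape(-1,2)
    Rm=cv2.Rodrigues(np.array(cal["rvec"]))[0];t=np.array(cal["tvec"]).reshape(3)
    d=np.c_[n,np.ones(len(n))]@Rm
    return -Rm.T@t,d
def onz(cal,px,z):
    c,d=ray(cal,px); return c+d*((z-c[2])/d[:,2])[:,None]
def proj(cal,P):
    return cv2.projectPoints(np.array(P,float).reshape(-1,1,3),np.array(cal["rvec"]),np.array(cal["tvec"]),cal["camera_matrix"],np.array(cal["distortion"]))[0].reshape(-1,2)
def snap(n,f,crop=None,s=1):
    im=arm.capture(n)[:,:,::-1].copy()
    cv2.imwrite("pics/raw_"+f,im)
    if crop: x0,y0,x1,y1=crop; im=cv2.resize(im[y0:y1,x0:x1],None,fx=s,fy=s,interpolation=cv2.INTER_CUBIC)
    cv2.imwrite("pics/"+f,im); return im
def pose():
    s=arm.read_state(); return np.array(s["tool_pos"]),R.from_quat(s["eef_rot"]),s
def down(yaw):
    # tool x down, tool y along (cos yaw, sin yaw)
    x=np.array([0,0,-1.]);y=np.array([np.cos(yaw),np.sin(yaw),0]);return R.from_matrix(np.c_[x,y,np.cross(x,y)])
def plan(yaw,pts):
    """print tool-frame shifts from now: yaw of jaw direction, list of TCP targets (world)"""
    p,r,s=pose(); Rt=down(yaw); 
    rv=(r.inv()*Rt).as_rotvec(); print("t",round(s["time"],2),"tcp",p.round(4),"jawyaw",np.arctan2(r.as_matrix()[1,1],r.as_matrix()[0,1]).round(4),"axis",r.as_matrix()[:,0].round(4),"rotvec now->target",rv.round(4),"w",round(s["width"],4),"F",np.array(s["force"]).round(1))
    q=p
    for t in pts:
        t=np.array(t); print("to",t.round(4)," in current tool cm",(100*r.inv().apply(t-q)).round(2)," in target tool cm",(100*Rt.inv().apply(t-q)).round(2)); q=t
E
python3 - <<'E'
import cv2
im=cv2.imread("pics/top0.png")
cv2.imwrite("pics/c1.png",cv2.resize(im[155:265,370:480],None,fx=5,fy=5,interpolation=cv2.INTER_CUBIC))
cv2.imwrite("pics/c2.png",cv2.resize(im[170:260,130:240],None,fx=6,fy=6,interpolation=cv2.INTER_CUBIC))
cv2.imwrite("pics/c3.png",cv2.resize(im[120:200,215:375],None,fx=5,fy=5,interpolation=cv2.INTER_CUBIC))
E
```

```text
(no output)
```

View pics/c1.png

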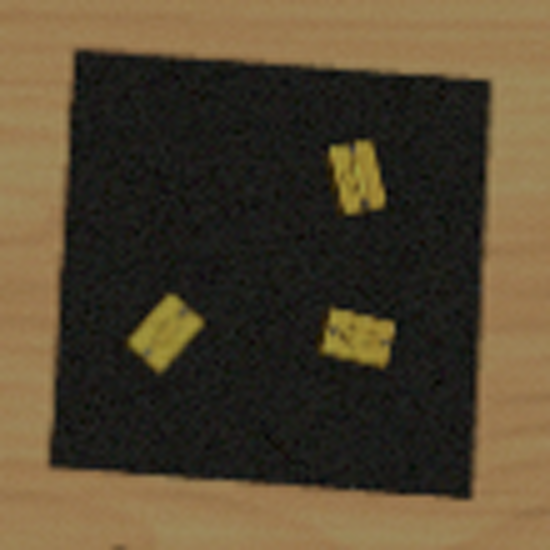

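View pics/c2.png

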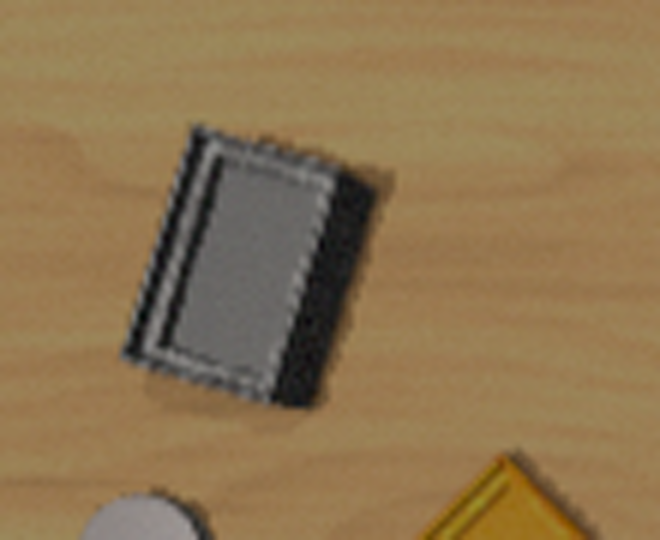

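View pics/c3.png

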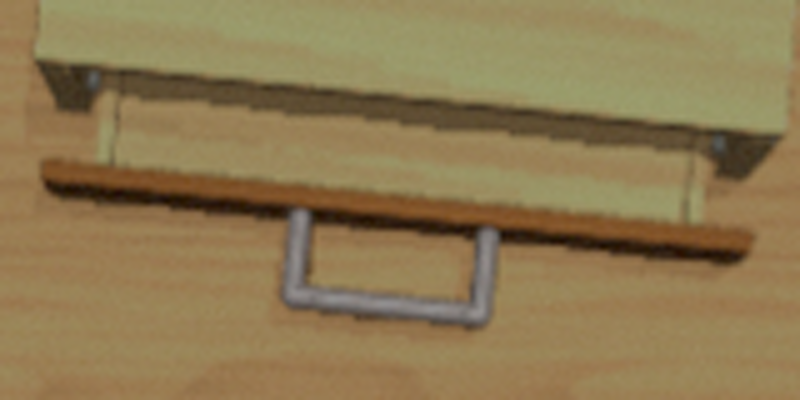

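Crop 1 confirms three brass locks: (437,190) long axis steep, (403,222) diagonal, (441,223) roughly level. Crop 2 shows the grey stack, rim corners at about (163,191), (186,200), (175,237), (151,230). Crop 3 shows the handle bar from (274,179) to (312,183).

Run:
```python
from h import *
im=cv2.imread("pics/top0.png");c=arm.calibration("top")
print("cam",ray(c,[[0,0]])[0].round(3))
hsv=cv2.cvtColor(im,cv2.COLOR_BGR2HSV)
sub=np.zeros(im.shape[:2],np.uint8); sub[160:255,380:470]=1
m=((hsv[...,0]>15)&(hsv[...,0]<35)&(hsv[...,1]>110)&(hsv[...,2]>70)).astype(np.uint8)*sub
# restrict to mat interior
black=(im.max(2)<60).astype(np.uint8)*sub
mc=max(cv2.findContours(cv2.morphologyEx(black,cv2.MORPH_CLOSE,np.ones((25,25))),0,2)[0],key=cv2.contourArea)
rect=cv2.minAreaRect(mc); P=onz(c,cv2.boxPoints(rect),0.003); print("mat",P.round(3).tolist(),np.linalg.norm(P[1]-P[0]),np.linalg.norm(P[2]-P[1]),P.mean(0))
hull=np.zeros_like(sub);cv2.fillPoly(hull,[cv2.erode(sub,None) is not None and mc],1)
m&=cv2.erode(hull,np.ones((5,5)))
for k in cv2.findContours(m,0,2)[0]:
    if cv2.contourArea(k)<20: continue
    r=cv2.minAreaRect(k);b=onz(c,cv2.boxPoints(r)+0.0,0.017)
    e=[b[1]-b[0],b[2]-b[1]];L=[np.linalg.norm(v) for v in e];v=e[int(np.argmax(L))]
    print("lock px",np.round(r[0],1),"xyz",b.mean(0).round(4),"size",np.round(L,4),"long yaw deg",np.degrees(np.arctan2(v[1],v[0])).round(1)%180)
o=lambda p,x0,y0,s:[(q[0]/s+x0-0.0,q[1]/s+y0) for q in p]
P=onz(c,o([(197,130),(338,178),(272,400),(128,355)],130,170,6),0.106)
print("rim",P.round(4).tolist(),[np.linalg.norm(P[i]-P[i-1]).round(4) for i in range(4)],P.mean(0).round(4), np.degrees(np.arctan2(*(P[0]-P[3])[[1,0]])))
P=onz(c,o([(292,296),(486,318)],215,120,5),0.042);print("handle",P.round(4).tolist(),np.linalg.norm(P[1]-P[0]),P.mean(0))
P=onz(c,o([(42,158),(753,232)],215,120,5),0.056);print("panel back top",P.round(4).tolist(),np.linalg.norm(P[1]-P[0]),P.mean(0))
P=onz(c,o([(36,60),(783,135)],215,120,5),0.107);print("shelf edge",P.round(4).tolist(),np.linalg.norm(P[1]-P[0]),P.mean(0), np.degrees(np.arctan2(*(P[0]-P[1])[[1,0]])))
```

```text
cam [0.377 0.063 1.291]
mat [[0.394, -0.202, 0.003], [0.621, -0.219, 0.003], [0.608, -0.45, 0.003], [0.38, -0.43, 0.003]] 0.2283293280018365 0.23151809263239365 [ 0.50077365 -0.32537661  0.003     ]
lock px [441.2 222.1] xyz [ 0.4652 -0.3665  0.017 ] size [0.0259 0.0358] long yaw deg 79.2
lock px [402.7 221.2] xyz [ 0.4665 -0.2632  0.017 ] size [0.0364 0.0264] long yaw deg 135.1
lock px [441.1 190. ] xyz [ 0.552  -0.3676  0.017 ] size [0.0241 0.0371] long yaw deg 10.400000000000006
rim [[0.5288, 0.36, 0.106], [0.5091, 0.3003, 0.106], [0.4162, 0.3255, 0.106], [0.4343, 0.3862, 0.106]] [np.float64(0.0981), np.float64(0.0629), np.float64(0.0963), np.float64(0.0633)] [0.4721 0.343  0.106 ] -15.51912545899316
handle [[0.5727, 0.0839, 0.042], [0.562, -0.0186, 0.042]] 0.10304725358644057 [0.56736106 0.03265285 0.042     ]
panel back top [[0.6425, 0.2158, 0.056], [0.6067, -0.1572, 0.056]] 0.3747264976997769 [0.62461978 0.02930608 0.056     ]
shelf edge [[0.6818, 0.2135, 0.107], [0.6468, -0.1635, 0.107]] 0.37860170857345177 [0.66429554 0.02503766 0.107     ] 84.6897575605016
```

Run:
```python
from h import *
yb=np.radians(84.7)
plan(yb,[(0.592,0.0306,0.404),(0.592,0.0306,0.207)])
plan(yb+np.pi,[])
```

```text
t 0.15 tcp [ 0.2604 -0.568   0.4039] jawyaw -1.141 axis [-5.0e-04  1.4e-03 -1.0e+00] rotvec now->target [-2.6193e+00 -2.0000e-03  3.0000e-04] w 0.0874 F [-0.6  0.7  0.5]
to [0.592  0.0306 0.404 ]  in current tool cm [  0.06 -40.59 -55.09]  in target tool cm [-1.000e-02  6.266e+01  2.749e+01]
to [0.592  0.0306 0.207 ]  in current tool cm [19.7   0.03  0.  ]  in target tool cm [19.7  0.   0. ]
t 0.15 tcp [ 0.2604 -0.568   0.4039] jawyaw -1.141 axis [-5.0e-04  1.4e-03 -1.0e+00] rotvec now->target [5.223e-01 2.000e-04 1.500e-03] w 0.0874 F [-0.6  0.7  0.5]
```

Request:
send_rows:
  motion: [0,0,-2.54,-3.44,0,0,0,0,0,-2.54,-3.44,0,0,0,0,0,-2.54,-3.44,0,0,0,0,0,-2.54,-3.44,0,0,0,0,0,-2.54,-3.44,0,0,0,0,0,-2.54,-3.44,0,0,0,0,0,-2.54,-3.44,0,0,0,0,0,-2.54,-3.44,0,0,0,0,0,-2.54,-3.44,0,0,0,0,0,-2.54,-3.44,0,0,0,0,0,-2.54,-3.44,0,0,0,0,0,-2.54,-3.44,0,0,0,0,0,-2.54,-3.44,0,0,0,0,0,-2.54,-3.44,0,0,0,0,0,-2.54,-3.44,0,0,0,0,0,-2.54,-3.44,0,0,0]

```text
time: 1.75
tool_pos: [0.6004, 0.0499, 0.4001]
eef_rot: [-0.691, -0.149, 0.693, -0.146]
force: [0.4, -0.4, 0.6]
width: 0.0004
```

Request:
send_rows:
  motion: [0,0,0,0,-0.145,0,0,0,0,0,0,-0.145,0,0,0,0,0,0,-0.145,0,0,0,0,0,0,-0.145,0,0,0,0,0,0,-0.145,0,0,0,0,0,0,-0.145,0,0,0,0,0,0,-0.145,0,0,0,0,0,0,-0.145,0,0,0,0,0,0,-0.145,0,0,0,0,0,0,-0.145,0,0,0,0,0,0,-0.145,0,0,0,0,0,0,-0.145,0,0,0,0,0,0,-0.145,0,0,0,0,0,0,-0.145,0,0,0,0,0,0,-0.145,0,0,0,0,0,0,-0.145,0,0,0,0,0,0,-0.145,0,0,0,0,0,0,-0.145,0,0]

```text
time: 3.55
tool_pos: [0.6001, 0.0579, 0.3908]
eef_rot: [0.009, 0.714, -0.005, 0.7]
force: [-1.0, -0.6, -0.2]
width: 0.0006
```

Run:
```python
from h import *
yb=np.radians(84.7)
plan(yb,[(0.592,0.0306,0.404),(0.592,0.0306,0.207)])
```

```text
t 3.55 tcp [0.6001 0.0579 0.3908] jawyaw 1.5498 axis [-0.0185  0.006  -0.9998] rotvec now->target [ 0.0716 -0.0188 -0.0049] w 0.0006 F [-1.  -0.6 -0.2]
to [0.592  0.0306 0.404 ]  in current tool cm [-1.32 -2.74 -0.78]  in target tool cm [-1.32 -2.8  -0.55]
to [0.592  0.0306 0.207 ]  in current tool cm [19.7  -0.11  0.37]  in target tool cm [19.7  0.   0. ]
```

Request:
send_rows:
  motion: [0,0,-2.74,-0.78,0.07,-0.019,-0.005,0,0,0,0,0,0,0]

```text
time: 3.75
tool_pos: [0.5914, 0.0306, 0.3898]
eef_rot: [0.031, 0.707, -0.031, 0.706]
force: [0.4, 0.5, 0.8]
width: 0.0006
```

Run:
```python
from h import *
yb=np.radians(84.7)
plan(yb,[(0.592,0.0306,0.3),(0.592,0.0306,0.207)])
snap("wrist","w1.png")
```

```text
t 3.75 tcp [0.5914 0.0306 0.3898] jawyaw 1.4837 axis [-8.e-04 -2.e-04 -1.e+00] rotvec now->target [ 0.0054 -0.0008  0.0003] w 0.0006 F [0.4 0.5 0.8]
to [0.592  0.0306 0.3   ]  in current tool cm [8.98 0.01 0.07]  in target tool cm [8.98 0.   0.06]
to [0.592  0.0306 0.207 ]  in current tool cm [9.3  0.   0.01]  in target tool cm [9.3 0.  0. ]
```

View pics/w1.png

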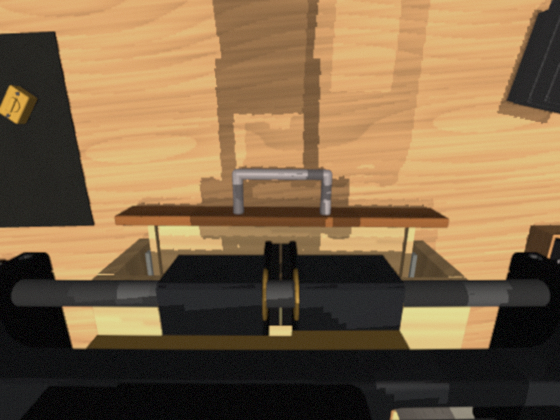

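The wrist view shows the bow handle bar from (237,174) to (329,174), with the panel behind it at row 217. I'll cross-check it against the top camera.

Run:
```python
from h import *
c=arm.calibration("wrist"); print("cam",ray(c,[[0,0]])[0].round(3))
for n,px,z in (("handle",[(236,174),(329,174)],.040),("panel top edge front",[(117,208),(446,209)],.056)):
    P=onz(c,px,z);print(n,P.round(4).tolist(),np.linalg.norm(P[1]-P[0]),P.mean(0).round(4))
```

```text
cam [0.513 0.038 0.369]
handle [[0.5668, -0.0157, 0.04], [0.5756, 0.0875, 0.04]] 0.10351172237631832 [0.5712 0.0359 0.04  ]
panel top edge front [[0.5901, -0.1485, 0.056], [0.6224, 0.2125, 0.056]] 0.3624384555163257 [0.6063 0.032  0.056 ]
```

Request:
send_rows:
  motion: [0,4.5,0,0,0,0,0,0,4.5,0,0,0,0,0,0,4.5,0,0,0,0,0,0,4,0,0,0,0,0,0,0.7,0,0,0,0,0,0,0,0,0,0,0,0]

```text
time: 4.4
tool_pos: [0.5943, 0.0347, 0.2058]
eef_rot: [0.031, 0.704, -0.028, 0.709]
force: [0.5, -0.6, 0.1]
width: 0.0003
```

Run:
```python
from h import *
yb=np.radians(84.7)
plan(yb,[(0.592,0.0306,0.207)])
```

```text
t 4.4 tcp [0.5943 0.0347 0.2058] jawyaw 1.488 axis [ 0.0059  0.0036 -1.    ] rotvec now->target [ 0.0097  0.0055 -0.0041] w 0.0003 F [ 0.5 -0.6  0.1]
to [0.592  0.0306 0.207 ]  in current tool cm [-0.13 -0.43 -0.19]  in target tool cm [-0.12 -0.43 -0.19]
```

Request:
send_rows:
  motion: [0,0,-0.4,-1,0.01,0.005,-0.004,0,0,0,-1,0,0,0,0,0,0,-1,0,0,0,0,0,0,-1,0,0,0,0,0,0,-1,0,0,0,0,0,0,-1,0,0,0,0,0,0,-1,0,0,0,0,0,0,-1,0,0,0,0,0,0,-1,0,0,0,0,0,0,-1,0,0,0,0,0,0,-1,0,0,0,0,0,0,-1,0,0,0,0,0,0,0,0,0,0]

```text
time: 5.7
tool_pos: [0.4682, 0.0427, 0.2142]
eef_rot: [0.033, 0.7, -0.033, 0.713]
force: [-0.4, -0.2, -0.4]
width: 0.0006
```

Run:
```python
from h import *
yb=np.radians(84.7)
plan(yb,[])
snap("top","t2.png",(200,100,400,250),4)
```

```text
t 5.7 tcp [0.4682 0.0427 0.2142] jawyaw 1.4778 axis [ 0.0182 -0.0013 -0.9998] rotvec now->target [-0.0005  0.0182 -0.0004] w 0.0006 F [-0.4 -0.2 -0.4]
```

View pics/t2.png

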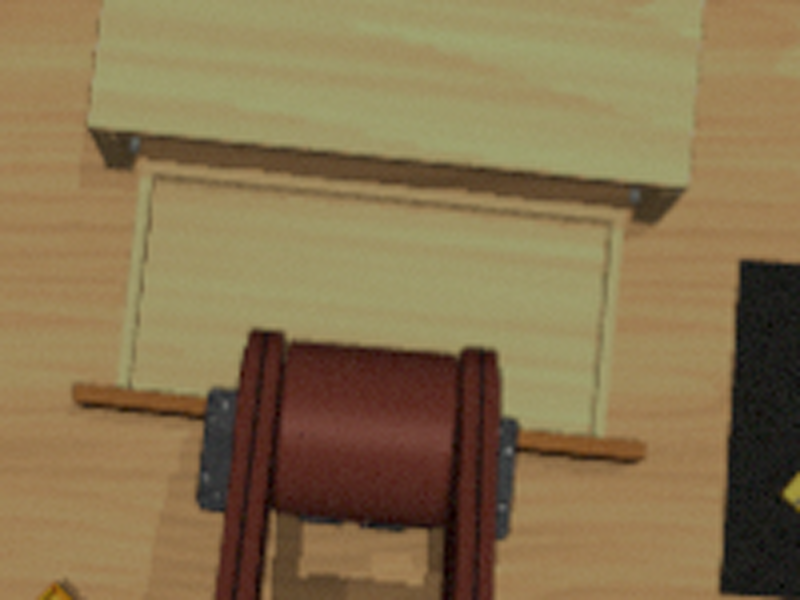

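The board is drawn out; panel top back edge runs from (219,196) to (361,210) and the whole floor looks clear of the shelf. Now I'll measure the joint value.

Run:
```python
from h import *
c=arm.calibration("top")
o=lambda p:[(q[0]/4+200,q[1]/4+100) for q in p]
P=onz(c,o([(75,383),(645,440)]),.056);print("panel back",P.round(4).tolist(),np.linalg.norm(P[1]-P[0]),P.mean(0).round(4),np.degrees(np.arctan2(*(P[0]-P[1])[[1,0]])))
P=onz(c,o([(153,180),(613,222),(596,438),(131,389)]),.030);print("floor",P.round(4).tolist(),[np.linalg.norm(P[i]-P[i-1]).round(4) for i in range(4)],P.mean(0))
P=onz(c,o([(90,130),(686,188)]),.107);print("edge",P.round(4).tolist(),P.mean(0).round(4),np.degrees(np.arctan2(*(P[0]-P[1])[[1,0]])))
```

```text
panel back [[0.5257, 0.2257, 0.056], [0.492, -0.1454, 0.056]] 0.37268188355317294 [0.5089 0.0401 0.056 ] 84.81112595036227
floor [[0.6664, 0.1795, 0.03], [0.6407, -0.1289, 0.03], [0.4955, -0.1173, 0.03], [0.5252, 0.1917, 0.03]] [np.float64(0.1418), np.float64(0.3094), np.float64(0.1457), np.float64(0.3105)] [0.58193654 0.03124768 0.03      ]
edge [[0.6805, 0.2127, 0.107], [0.6468, -0.1632, 0.107]] [0.6637 0.0248 0.107 ] 84.86840354743651
```

Request:
send_rows:
  motion: [0,0.5,0,-0.5,0,0.018,0,0,0.3,0,-0.5,0,0,0,0,0,0,0,0,0,0]

```text
time: 6.05
tool_pos: [0.459, 0.0434, 0.206]
eef_rot: [0.033, 0.706, -0.033, 0.707]
force: [0.6, 0.4, -0.5]
width: 0.0006
```

Run:
```python
from h import *
c=arm.calibration("top")
plan(np.radians(84.7),[])
plan(np.radians(74.5),[])
```

```text
t 6.05 tcp [0.459  0.0434 0.206 ] jawyaw 1.4776 axis [ 1.e-03  3.e-04 -1.e+00] rotvec now->target [-0.0007  0.001  -0.0004] w 0.0006 F [ 0.6  0.4 -0.5]
t 6.05 tcp [0.459  0.0434 0.206 ] jawyaw 1.4776 axis [ 1.e-03  3.e-04 -1.e+00] rotvec now->target [ 0.1773  0.001  -0.0005] w 0.0006 F [ 0.6  0.4 -0.5]
```

Request:
send_rows:
  motion: [0,-0.2,0,0.6,0,0,0,0,-4.5,0,0,0,0,0,0,-4.5,0,0,0,0,0,0,-4.5,0,0,0,0,0,50,-4,0,0,0,0,0,100,0,4.3,-0.2,0,0,0,100,0,4.3,-0.2,0,0,0,100,0,4.3,-0.2,0,0,0,100,0,4.3,-0.2,0,0,0,100,0,4.3,-0.2,0,0,0,100,0,4.3,-0.3,0,0,0,100,0,3.5,-0.3,0,0,0,100,0,0,0,0.09,0,0,100,0,0,0,0.087,0,0,100,0,0,0,0,0,0]

```text
time: 7.55
tool_pos: [0.4815, 0.3484, 0.3879]
eef_rot: [0.098, 0.704, -0.099, 0.696]
force: [0.1, 0.1, 0.6]
width: 0.0804
```

Run:
```python
from h import *
plan(np.radians(74.5),[(.472,.343,.4)])
snap("wrist","w2.png"); snap("top","t3.png",(120,150,260,290),4)
```

```text
t 7.55 tcp [0.4815 0.3484 0.3879] jawyaw 1.2907 axis [-1.080e-02  6.000e-04 -9.999e-01] rotvec now->target [-0.0096 -0.0105  0.0024] w 0.0804 F [0.1 0.1 0.6]
to [0.472 0.343 0.4  ]  in current tool cm [-1.2  -0.79 -0.78]  in target tool cm [-1.21 -0.78 -0.77]
```

View pics/w2.png

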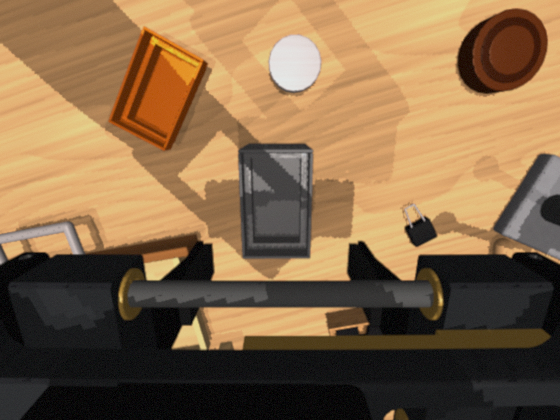

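View pics/t3.png

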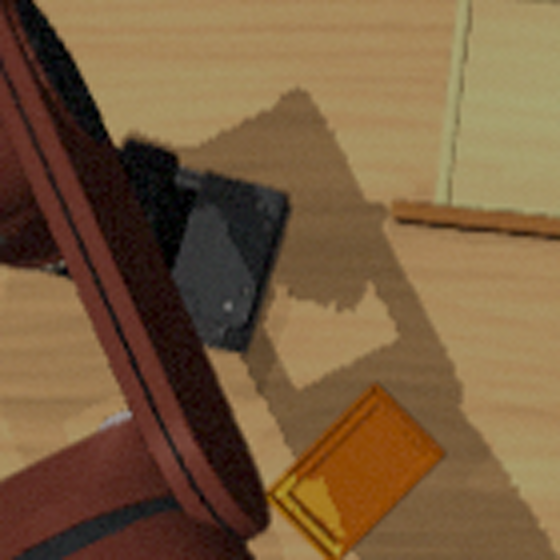

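The wrist view shows the grey stack at (276,203), the orange look-alike at (158,88), wax at (295,63) and clip at (419,228). I'll enlarge the stack rim.

Run:
```python
import cv2
im=cv2.imread("pics/w2.png")
c=cv2.resize(im[135:270,210:345],None,fx=5,fy=5,interpolation=cv2.INTER_CUBIC)
c=cv2.convertScaleAbs(c,alpha=1.8)
cv2.imwrite("pics/w2c.png",c[:600])
cv2.imwrite("pics/w2c.png",cv2.resize(c,(600,600)))
```

```text
(no output)
```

View pics/w2c.png

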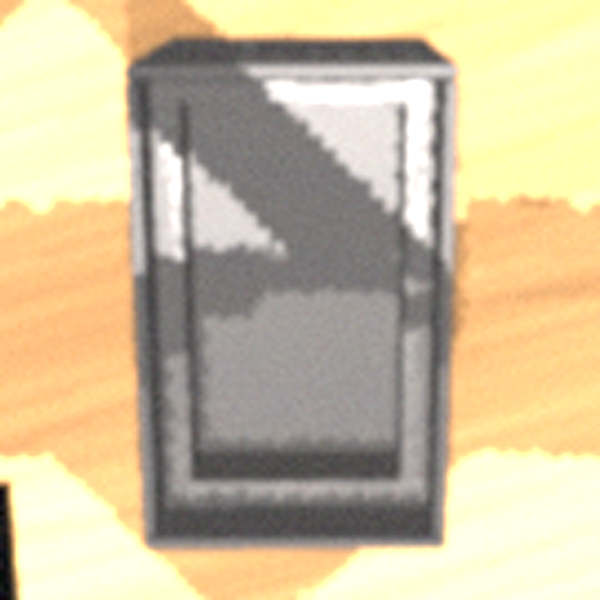

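Run:
```python
from h import *
c=arm.calibration("wrist")
px=[(x/4.444+210,y/4.444+135) for x,y in [(129,68),(456,68),(443,545),(147,545)]]
P=onz(c,px,.106);print(P.round(4).tolist(),[np.linalg.norm(P[i]-P[i-1]).round(4) for i in range(4)],"mid",P.mean(0).round(4))
v=P[3]-P[0]+P[2]-P[1];print("long yaw",np.degrees(np.arctan2(v[1],v[0])),"short",np.degrees(np.arctan2(*(P[0]-P[1]+P[3]-P[2])[[1,0]])))
```

```text
[[0.4178, 0.3276, 0.106], [0.4353, 0.3888, 0.106], [0.5329, 0.3612, 0.106], [0.5154, 0.2997, 0.106]] [np.float64(0.1015), np.float64(0.0637), np.float64(0.1014), np.float64(0.0639)] mid [0.4753 0.3443 0.106 ]
long yaw -15.862323319525748 short -105.90797254991926
```

Run:
```python
from h import *
plan(np.radians(74.2),[(.475,.344,.3),(.475,.344,.273)])
```

```text
t 7.65 tcp [0.4816 0.3477 0.388 ] jawyaw 1.2928 axis [-1.070e-02  5.000e-04 -9.999e-01] rotvec now->target [-0.0022 -0.0104  0.0024] w 0.0841 F [ 0.2 -0.5 -0.1]
to [0.475 0.344 0.3  ]  in current tool cm [ 8.8  -0.52 -0.44]  in target tool cm [ 8.8  -0.54 -0.53]
to [0.475 0.344 0.273]  in current tool cm [2.7  0.01 0.03]  in target tool cm [2.7 0.  0. ]
```

Request:
send_rows:
  motion: [100,0,-0.5,-0.45,-0.002,-0.01,0.002,100,2.2,0,0,0,0,0,100,2.2,0,0,0,0,0,100,2.2,0,0,0,0,0,100,2,0,0,0,0,0,100,0,0,0,0,0,0]

```text
time: 8.25
tool_pos: [0.4756, 0.3407, 0.3015]
eef_rot: [0.096, 0.699, -0.095, 0.702]
force: [-1.1, -0.8, -0.1]
width: 0.0873
```

Run:
```python
from h import *
plan(np.radians(74.2),[(.475,.344,.273)])
snap("wrist","w3.png");snap("scene","s3.png",(280,200,420,340),4)
```

```text
t 8.25 tcp [0.4756 0.3407 0.3015] jawyaw 1.3004 axis [ 4.7e-03  1.0e-04 -1.0e+00] rotvec now->target [ 0.0054  0.0045 -0.0014] w 0.0873 F [-1.1 -0.8 -0.1]
to [0.475 0.344 0.273]  in current tool cm [ 2.85  0.3  -0.16]  in target tool cm [ 2.85  0.3  -0.15]
```

View pics/w3.png

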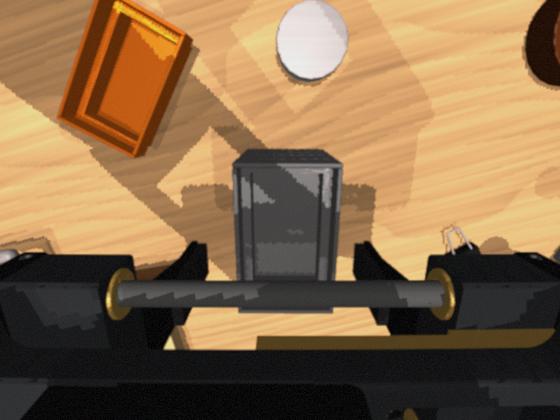

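View pics/s3.png

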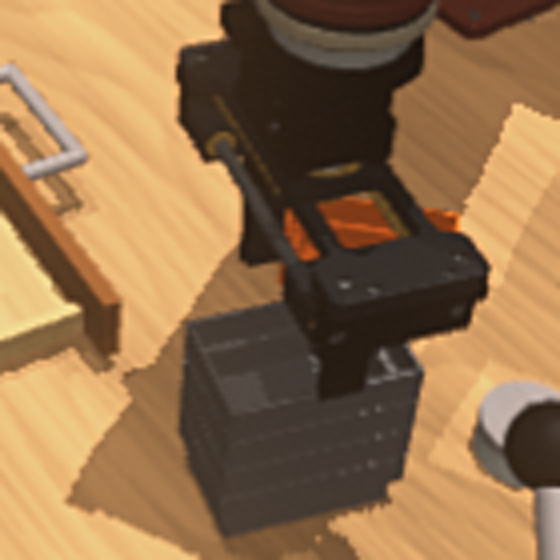

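Wrist view: the rim spans columns 233–342 and sits between the fingers (206/357), needing about +0.3 cm in tool y. The scene view confirms the jaws straddle the stack. Next I correct, lower and close.

Request:
send_rows:
  motion: [100,0.4,0.3,-0.15,0.005,0.004,-0.001,100,0.9,0,0,0,0,0,100,0.9,0,0,0,0,0,100,0.6,0,0,0,0,0,100,0,0,0,0,0,0]

```text
time: 8.85
tool_pos: [0.4778, 0.3456, 0.2793]
eef_rot: [0.1, 0.697, -0.094, 0.704]
force: [-0.8, 0.5, -0.8]
width: 0.0873
```

Run:
```python
from h import *
plan(np.radians(74.2),[(.475,.344,.273)])
```

```text
t 8.85 tcp [0.4778 0.3456 0.2793] jawyaw 1.2953 axis [ 0.0115  0.0061 -0.9999] rotvec now->target [ 0.0003  0.0094 -0.009 ] w 0.0873 F [-0.8  0.5 -0.8]
to [0.475 0.344 0.273]  in current tool cm [ 0.62 -0.24 -0.23]  in target tool cm [ 0.63 -0.23 -0.22]
```

Request:
send_rows:
  motion: [100,0.4,-0.23,-0.23,0,0.009,-0.009,100,0.2,0,0,0,0,0,100,0,0,0,0,0,0]

```text
time: 9.15
tool_pos: [0.4747, 0.344, 0.2725]
eef_rot: [0.097, 0.701, -0.097, 0.7]
force: [-0.0, -0.4, -0.5]
width: 0.0871
```

Run:
```python
from h import *
plan(np.radians(74.2),[(.475,.344,.273)])
snap("scene","s4.png",(280,200,420,340),4)
```

```text
t 9.15 tcp [0.4747 0.344  0.2725] jawyaw 1.2954 axis [-1.1e-03 -9.0e-04 -1.0e+00] rotvec now->target [ 0.0004 -0.0008  0.0012] w 0.0871 F [-0.  -0.4 -0.5]
to [0.475 0.344 0.273]  in current tool cm [-0.05  0.01  0.03]  in target tool cm [-0.05  0.01  0.03]
```

View pics/s4.png

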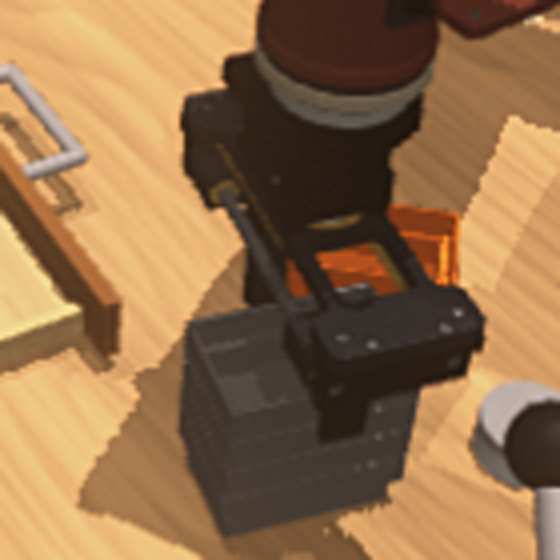

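Request:
send_rows:
  motion: [0,0,0,0,0,0,0,0,0,0,0,0,0,0,0,0,0,0,0,0,0,0,0,0,0,0,0,0,0,0,0,0,0,0,0]

```text
time: 9.7
tool_pos: [0.4749, 0.3441, 0.2733]
eef_rot: [0.097, 0.7, -0.097, 0.7]
force: [-0.1, -0.5, 0.1]
width: 0.0657
```

Request:
send_rows:
  motion: [0,-0.5,0,0,0,0,0,0,-0.5,0,0,0,0,0,0,-0.5,0,0,0,0,0,0,0,0,0,0,0,0]

```text
time: 10.1
tool_pos: [0.4749, 0.3441, 0.2896]
eef_rot: [0.097, 0.7, -0.097, 0.7]
force: [0.3, 0.8, -1.3]
width: 0.0659
```

Run:
```python
from h import *
plan(np.radians(74.2),[])
snap("scene","s5.png",(280,200,420,340),4)
```

```text
t 10.1 tcp [0.4749 0.3441 0.2896] jawyaw 1.2955 axis [-1.e-04 -4.e-04 -1.e+00] rotvec now->target [ 0.0005 -0.      0.0005] w 0.0659 F [ 0.3  0.8 -1.3]
```

View pics/s5.png

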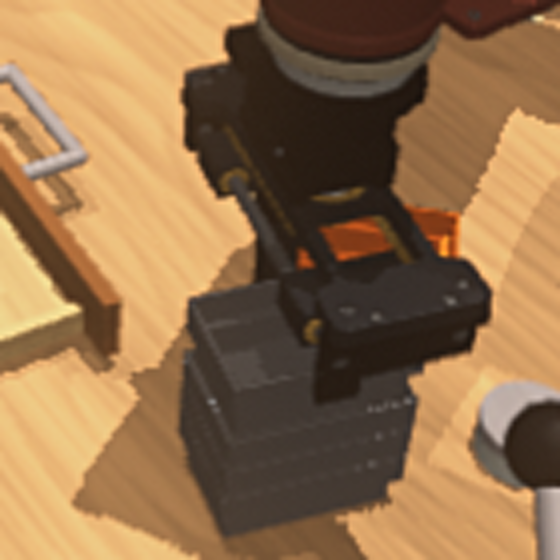

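Only the top tray came up (width 66 mm), and the second rim stayed put. I'll lift it clear and carry it over the board.

Request:
send_rows:
  motion: [0,-3,0,0,0,0,0,0,-4,0,0,0,0,0,0,-4,0,0,0,0,0,0,0,0,0,-0.09,0,0,0,0,0,0,-0.093,0,0,0,0,-4,1.15,0,0,0,0,0,-4,1.15,0,0,0,0,0,-4,1.15,0,0,0,0,0,-4,1.15,0,0,0,0,0,-4,1.15,0,0,0,0,0,-4,1.15,0,0,0,0,0,-4,1.15,0,0,0,0,0,-4,1.15,0,0,0,0,0,-4,1.15,0,0,0,0,0,-4,1.15,0,0,0,0,0,0,0,0,0,0]

```text
time: 11.75
tool_pos: [0.5572, -0.0783, 0.4035]
eef_rot: [0.028, 0.706, -0.028, 0.707]
force: [-0.1, 0.5, -0.9]
width: 0.0657
```

Run:
```python
from h import *
plan(np.radians(84.7),[(.5517,-.0665,.3),(.5517,-.0665,.229)])
snap("top","t4.png",(130,110,480,330),2.2)
```

```text
t 11.75 tcp [ 0.5572 -0.0783  0.4035] jawyaw 1.492 axis [ 0.0018 -0.001  -1.    ] rotvec now->target [0.0137 0.0019 0.0009] w 0.0657 F [-0.1  0.5 -0.9]
to [ 0.5517 -0.0665  0.3   ]  in current tool cm [10.35  1.14 -0.66]  in target tool cm [10.35  1.12 -0.66]
to [ 0.5517 -0.0665  0.229 ]  in current tool cm [ 7.1   0.01 -0.01]  in target tool cm [7.1 0.  0. ]
```

View pics/t4.png

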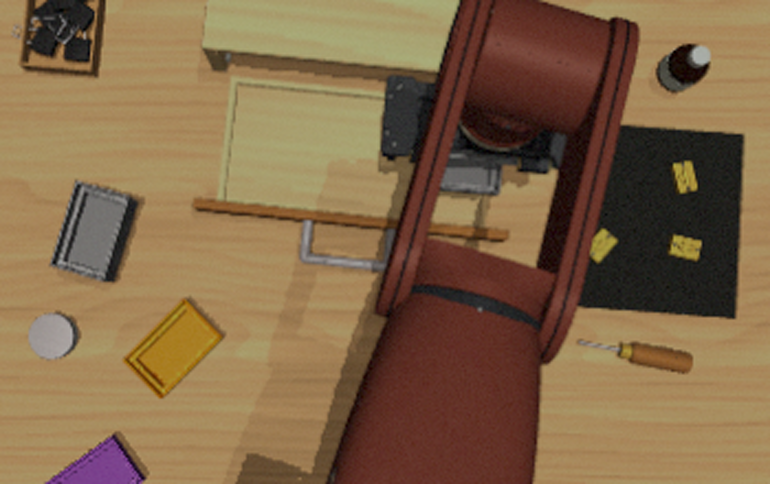

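The tray hangs level over the right end of the board, and the stack of three is undisturbed at (94,230) in the crop. I'll check the predicted board position and descend.

Run:
```python
from h import *
c=arm.calibration("top")
o=lambda p:[(q[0]/2.2+130,q[1]/2.2+110) for q in p]
print(onz(c,o([(305,259)]),.042)," pred ~ .448 .094")
print(onz(c,o([(235,82),(221,198)]),.030), "pred left back/front", [ (np.array([.573,.032])+u*np.array([.9956,-.094])+.155*np.array([.094,.9956])).round(3).tolist() for u in (.074,-.074)])
P=onz(c,o([(195,199),(507,232)]),.056);print("panel back",P.mean(0).round(4)," floor ctr", (P.mean(0)[:2]+.074*np.array([.9956,-.094])).round(4))
```

```text
[[0.44430139 0.09498014 0.042     ]]  pred ~ .448 .094
[[0.66019413 0.18320067 0.03      ]
 [0.51776943 0.19772759 0.03      ]] pred left back/front [[0.661, 0.179], [0.514, 0.193]]
panel back [0.4956 0.0412 0.056 ]  floor ctr [0.5693 0.0343]
```

Request:
send_rows:
  motion: [0,2.5,1.1,-0.65,0.014,0.002,0.001,0,3,0,0,0,0,0,0,3,0,0,0,0,0,0,3,0,0,0,0,0,0,2,0,0,0,0,0,0,0,0,0,0,0,0]

```text
time: 12.4
tool_pos: [0.5506, -0.0584, 0.2654]
eef_rot: [0.033, 0.706, -0.03, 0.707]
force: [-0.2, 0.4, -1.9]
width: 0.0659
```

Run:
```python
from h import *
plan(np.radians(84.7),[(.5517,-.0665,.229)])
```

```text
t 12.4 tcp [ 0.5506 -0.0584  0.2654] jawyaw 1.481 axis [ 0.0018  0.0045 -1.    ] rotvec now->target [ 0.0027  0.0014 -0.0047] w 0.0659 F [-0.2  0.4 -1.9]
to [ 0.5517 -0.0665  0.229 ]  in current tool cm [ 3.64 -0.81  0.18]  in target tool cm [ 3.64 -0.79  0.18]
```

Request:
send_rows:
  motion: [0,1,-0.7,0.1,0.003,0.001,-0.004,0,1,0,0,0,0,0,0,1,0,0,0,0,0,0,0,0,0,0,0,0]

```text
time: 12.8
tool_pos: [0.5522, -0.0644, 0.2363]
eef_rot: [0.032, 0.705, -0.032, 0.708]
force: [-0.2, -0.3, -2.3]
width: 0.0657
```

Run:
```python
from h import *
plan(np.radians(84.7),[(.5517,-.0665,.228)])
```

```text
t 12.8 tcp [ 0.5522 -0.0644  0.2363] jawyaw 1.4799 axis [ 4.4e-03 -4.0e-04 -1.0e+00] rotvec now->target [ 0.0016  0.0044 -0.    ] w 0.0657 F [-0.2 -0.3 -2.3]
to [ 0.5517 -0.0665  0.228 ]  in current tool cm [ 0.83 -0.21 -0.03]  in target tool cm [ 0.83 -0.21 -0.03]
```

Request:
send_rows:
  motion: [0,0.4,-0.2,0,0.002,0.004,0,0,0.3,0,0,0,0,0,0,0.2,0,0,0,0,0,0,0,0,0,0,0,0]

```text
time: 13.2
tool_pos: [0.5529, -0.0671, 0.228]
eef_rot: [0.033, 0.705, -0.033, 0.707]
force: [0.4, 0.4, -1.1]
width: 0.0655
```

Run:
```python
from h import *
plan(np.radians(84.7),[(.5517,-.0665,.228)])
```

```text
t 13.2 tcp [ 0.5529 -0.0671  0.228 ] jawyaw 1.4772 axis [ 2.7e-03 -6.0e-04 -1.0e+00] rotvec now->target [-0.0011  0.0027  0.0004] w 0.0655 F [ 0.4  0.4 -1.1]
to [ 0.5517 -0.0665  0.228 ]  in current tool cm [ 0.    0.04 -0.12]  in target tool cm [ 0.    0.04 -0.12]
```

Request:
send_rows:
  motion: [0,0.1,0,0,0,0,0,95,0,0,0,0,0,0,95,0,0,0,0,0,0,95,0,0,0,0,0,0,95,-1,0,0,0,0,0,95,-4,0,0,0,0,0,95,-4,0,0,0,0,0,95,-4,0,0,0,0,0,95,-4,0,0,0,0,0,95,0,0,0,0,0,0]

```text
time: 14.2
tool_pos: [0.5518, -0.0667, 0.4069]
eef_rot: [0.033, 0.705, -0.033, 0.707]
force: [-0.0, 0.2, 0.7]
width: 0.0827
```

Run:
```python
from h import *
plan(np.radians(84.7),[(.475,.344,.4)])
snap("wrist","w5.png")
```

```text
t 14.2 tcp [ 0.5518 -0.0667  0.4069] jawyaw 1.4773 axis [ 2.9e-03 -7.0e-04 -1.0e+00] rotvec now->target [-0.001   0.0029  0.0004] w 0.0827 F [-0.   0.2  0.7]
to [0.475 0.344 0.4  ]  in current tool cm [  0.64  40.17 -11.48]  in target tool cm [  0.69  40.19 -11.44]
```

View pics/w5.png

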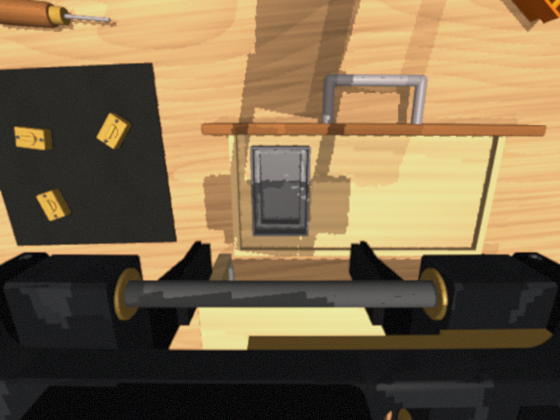

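Tray 1 stands upright on the board at (280,190), clear of the panel and lip; the three locks are still on the mat. Next is the second tray.

Request:
send_rows:
  motion: [100,0,4.1,-1.15,0,0,0,100,0,4.1,-1.15,0,0,0,100,0,4.1,-1.15,0,0,0,100,0,4.1,-1.15,0,0,0,100,0,4.1,-1.15,0,0,0,100,0,4.1,-1.15,0,0,0,100,0,4.1,-1.15,0,0,0,100,0,4.1,-1.15,0,0,0,100,0,4.1,-1.15,0,0,0,100,0,2,-0.8,0,0,0,100,0,0,0,0.09,0,0,100,0,0,0,0.093,0,0,100,0,0,0,0,0,0]

```text
time: 15.55
tool_pos: [0.4681, 0.3457, 0.3904]
eef_rot: [0.097, 0.707, -0.104, 0.693]
force: [0.3, 0.2, 0.8]
width: 0.0874
```

Run:
```python
from h import *
plan(np.radians(74.2),[(.475,.344,.36)])
snap("wrist","w6.png")
im=cv2.imread("pics/w6.png")
c=cv2.convertScaleAbs(cv2.resize(im[135:270,210:345],(600,600),interpolation=cv2.INTER_CUBIC),alpha=1.8)
cv2.imwrite("pics/w6c.png",c)
```

```text
t 15.55 tcp [0.4681 0.3457 0.3904] jawyaw 1.2866 axis [-0.02   -0.007  -0.9998] rotvec now->target [-0.0085 -0.0173  0.0123] w 0.0874 F [0.3 0.2 0.8]
to [0.475 0.344 0.36 ]  in current tool cm [3.02 0.07 0.76]  in target tool cm [3.04 0.03 0.71]
```

View pics/w6c.png

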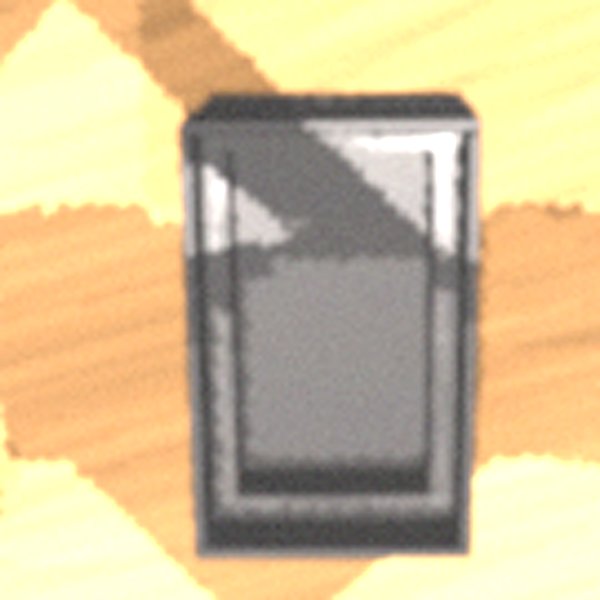

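```bash
cat >> h.py <<'E'
def rim(px,z):
    c=arm.calibration("wrist")
    P=onz(c,[(x/4.444+210,y/4.444+135) for x,y in px],z)
    print([np.linalg.norm(P[i]-P[i-1]).round(4) for i in range(4)],"mid",P.mean(0).round(4),
     "short yaw",np.degrees(np.arctan2(*(P[1]-P[0]+P[2]-P[3])[[1,0]])).round(2))
    return P.mean(0)
E
python3 - <<'E'
from h import *
rim([(182,122),(480,122),(468,555),(197,555)],.084)
plan(np.radians(74.2),[(.475,.344,.29),(.475,.344,.251)])
E
```

```text
[np.float64(0.1019), np.float64(0.0641), np.float64(0.1016), np.float64(0.064)] mid [0.4744 0.3437 0.084 ] short yaw 74.04
t 15.6 tcp [0.4681 0.3454 0.3902] jawyaw 1.2888 axis [-0.0203 -0.0072 -0.9998] rotvec now->target [-0.0064 -0.0175  0.0125] w 0.0869 F [-0.1 -0.2 -0.2]
to [0.475 0.344 0.29 ]  in current tool cm [10.01  0.18  0.87]  in target tool cm [10.02  0.05  0.7 ]
to [0.475 0.344 0.251]  in current tool cm [3.9  0.05 0.07]  in target tool cm [3.9 0.  0. ]
```

Request:
send_rows:
  motion: [100,0,0.05,0.7,-0.006,-0.017,0.012,100,2.5,0,0,0,0,0,100,2.5,0,0,0,0,0,100,2.5,0,0,0,0,0,100,2,0,0,0,0,0,100,0,0,0,0,0,0]

```text
time: 16.2
tool_pos: [0.4786, 0.3411, 0.2921]
eef_rot: [0.095, 0.698, -0.093, 0.703]
force: [-1.1, -0.4, -0.9]
width: 0.087
```

Run:
```python
from h import *
plan(np.radians(74.2),[(.475,.344,.251)])
```

```text
t 16.2 tcp [0.4786 0.3411 0.2921] jawyaw 1.3045 axis [ 0.0075  0.0016 -1.    ] rotvec now->target [ 0.0094  0.0068 -0.0036] w 0.087 F [-1.1 -0.4 -0.9]
to [0.475 0.344 0.251]  in current tool cm [ 4.11  0.17 -0.45]  in target tool cm [ 4.11  0.18 -0.42]
```

Request:
send_rows:
  motion: [100,1,0.17,-0.4,0.009,0.007,-0.004,100,0.9,0,0,0,0,0,100,0.9,0,0,0,0,0,100,0.6,0,0,0,0,0,100,0,0,0,0,0,0]

```text
time: 16.7
tool_pos: [0.4769, 0.3438, 0.2585]
eef_rot: [0.098, 0.699, -0.096, 0.702]
force: [-0.3, 0.7, 0.3]
width: 0.0868
```

Run:
```python
from h import *
plan(np.radians(74.2),[(.475,.344,.251)])
```

```text
t 16.7 tcp [0.4769 0.3438 0.2585] jawyaw 1.296 axis [ 0.0039  0.0017 -1.    ] rotvec now->target [ 0.001   0.0032 -0.0027] w 0.0868 F [-0.3  0.7  0.3]
to [0.475 0.344 0.251]  in current tool cm [ 0.75 -0.03 -0.19]  in target tool cm [ 0.75 -0.03 -0.19]
```

Request:
send_rows:
  motion: [100,0.4,-0.03,-0.19,0.001,0.003,-0.003,100,0.3,0,0,0,0,0,100,0,0,0,0,0,0]

```text
time: 17.0
tool_pos: [0.4752, 0.3443, 0.2518]
eef_rot: [0.097, 0.7, -0.097, 0.701]
force: [0.6, -0.2, 0.5]
width: 0.087
```

Run:
```python
from h import *
plan(np.radians(74.2),[(.475,.344,.251)])
```

```text
t 17.0 tcp [0.4752 0.3443 0.2518] jawyaw 1.2953 axis [ 1.2e-03  2.0e-04 -1.0e+00] rotvec now->target [ 0.0002  0.0011 -0.0005] w 0.087 F [ 0.6 -0.2  0.5]
to [0.475 0.344 0.251]  in current tool cm [ 0.08 -0.04 -0.01]  in target tool cm [ 0.08 -0.04 -0.01]
```

Request:
send_rows:
  motion: [0,0.1,0,0,0,0,0,0,0,0,0,0,0,0,0,0,0,0,0,0,0,0,0,0,0,0,0,0,0,0,0,0,0,0,0,0,0,0,0,0,0,0]

```text
time: 17.6
tool_pos: [0.4754, 0.3445, 0.2514]
eef_rot: [0.097, 0.7, -0.097, 0.701]
force: [0.3, -0.1, -1.2]
width: 0.0656
```

Request:
send_rows:
  motion: [0,-0.5,0,0,0,0,0,0,-0.5,0,0,0,0,0,0,-0.5,0,0,0,0,0,0,0,0,0,0,0,0]

```text
time: 18.0
tool_pos: [0.4754, 0.3445, 0.2678]
eef_rot: [0.097, 0.7, -0.097, 0.701]
force: [-0.5, -0.8, -0.6]
width: 0.0657
```

Run:
```python
from h import *
plan(np.radians(74.2),[])
snap("scene","s6.png",(280,200,420,340),4)
```

```text
t 18.0 tcp [0.4754 0.3445 0.2678] jawyaw 1.2954 axis [ 2.2e-03  7.0e-04 -1.0e+00] rotvec now->target [ 0.0004  0.0019 -0.0013] w 0.0657 F [-0.5 -0.8 -0.6]
```

View pics/s6.png

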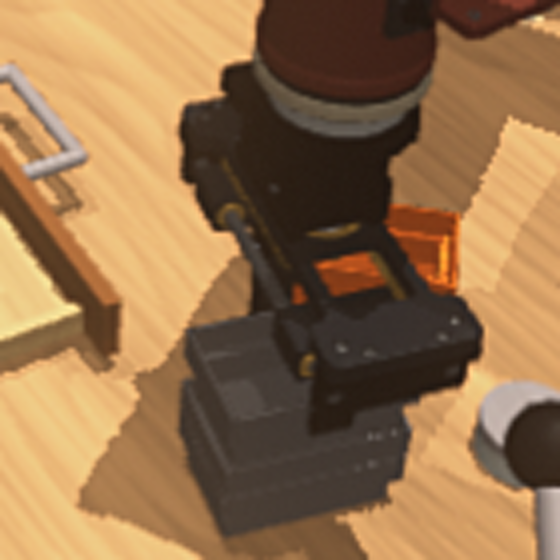

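Only the second tray came up. I'll carry it to the middle of the board.

Request:
send_rows:
  motion: [0,-3.3,0,0,0,0,0,0,-5,0,0,0,0,0,0,-5,0,0,0,0,0,0,0,0,0,-0.09,0,0,0,0,0,0,-0.093,0,0,0,0,-4,1.5,0,0,0,0,0,-4,1.5,0,0,0,0,0,-4,1.5,0,0,0,0,0,-4,1.5,0,0,0,0,0,-4,1.5,0,0,0,0,0,-4,1.5,0,0,0,0,0,-4,1.5,0,0,0,0,0,-1.5,0.7,0,0,0,0,0,0,0,0,0,0]

```text
time: 19.45
tool_pos: [0.5633, 0.0306, 0.4058]
eef_rot: [0.029, 0.705, -0.028, 0.708]
force: [-0.2, -0.0, -0.4]
width: 0.0655
```

Run:
```python
from h import *
plan(np.radians(84.7),[(.561,.033,.3),(.561,.033,.229)])
```

```text
t 19.45 tcp [0.5633 0.0306 0.4058] jawyaw 1.4907 axis [ 3.7e-03  7.0e-04 -1.0e+00] rotvec now->target [ 0.0124  0.0036 -0.001 ] w 0.0655 F [-0.2 -0.  -0.4]
to [0.561 0.033 0.3  ]  in current tool cm [10.58  0.21 -0.29]  in target tool cm [10.58  0.22 -0.25]
to [0.561 0.033 0.229]  in current tool cm [ 7.1  -0.01 -0.03]  in target tool cm [7.1 0.  0. ]
```

Request:
send_rows:
  motion: [0,2.5,0.2,-0.3,0.012,0.004,-0.001,0,3,0,0,0,0,0,0,3,0,0,0,0,0,0,3,0,0,0,0,0,0,1.5,0,0,0,0,0,0,0,0,0,0,0,0]

```text
time: 20.05
tool_pos: [0.5599, 0.0367, 0.2729]
eef_rot: [0.033, 0.706, -0.032, 0.707]
force: [-0.2, 0.3, -0.4]
width: 0.0656
```

Run:
```python
from h import *
plan(np.radians(84.7),[(.561,.033,.229)])
```

```text
t 20.05 tcp [0.5599 0.0367 0.2729] jawyaw 1.4789 axis [ 0.0023  0.002  -1.    ] rotvec now->target [ 0.0006  0.0021 -0.0022] w 0.0656 F [-0.2  0.3 -0.4]
to [0.561 0.033 0.229]  in current tool cm [ 4.39 -0.36  0.14]  in target tool cm [ 4.39 -0.35  0.15]
```

Request:
send_rows:
  motion: [0,1,-0.35,0.1,0.001,0.002,-0.002,0,1,0,0,0,0,0,0,1,0,0,0,0,0,0,0.5,0,0,0,0,0,0,0,0,0,0,0,0]

```text
time: 20.55
tool_pos: [0.5616, 0.0344, 0.238]
eef_rot: [0.032, 0.705, -0.032, 0.708]
force: [-0.2, 1.1, -1.2]
width: 0.0658
```

Run:
```python
from h import *
plan(np.radians(84.7),[(.561,.033,.228)])
```

```text
t 20.55 tcp [0.5616 0.0344 0.238 ] jawyaw 1.4795 axis [ 4.e-03  1.e-04 -1.e+00] rotvec now->target [ 0.0013  0.004  -0.0004] w 0.0658 F [-0.2  1.1 -1.2]
to [0.561 0.033 0.228]  in current tool cm [ 1.   -0.14 -0.05]  in target tool cm [ 1.   -0.14 -0.04]
```

Request:
send_rows:
  motion: [0,0.4,-0.14,0,0.001,0.004,0,0,0.4,0,0,0,0,0,0,0.2,0,0,0,0,0,0,0,0,0,0,0,0,90,0,0,0,0,0,0,90,0,0,0,0,0,0,90,0,0,0,0,0,0,90,-1,0,0,0,0,0,90,-4,0,0,0,0,0,90,-4,0,0,0,0,0,90,-4,0,0,0,0,0,90,-4,0,0,0,0,0,90,0,0,0,0,0,0]

```text
time: 21.85
tool_pos: [0.5613, 0.0327, 0.4086]
eef_rot: [0.033, 0.705, -0.033, 0.707]
force: [1.4, -0.5, 0.2]
width: 0.0781
```

Run:
```python
from h import *
plan(np.radians(84.7),[(.475,.344,.4)])
snap("wrist","w7.png")
```

```text
t 21.85 tcp [0.5613 0.0327 0.4086] jawyaw 1.4781 axis [ 2.6e-03  3.0e-04 -1.0e+00] rotvec now->target [-0.0002  0.0025 -0.0005] w 0.0781 F [ 1.4 -0.5  0.2]
to [0.475 0.344 0.4  ]  in current tool cm [  0.84  30.2  -11.47]  in target tool cm [  0.86  30.2  -11.47]
```

View pics/w7.png

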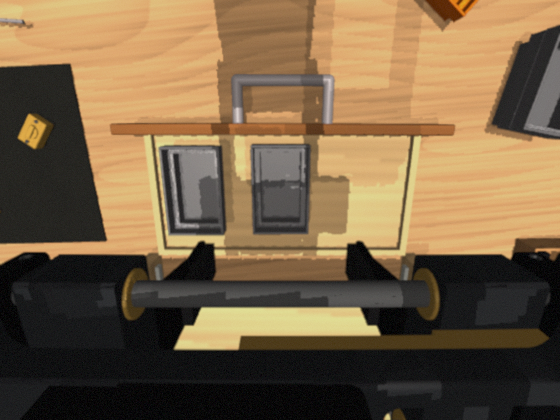

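Two trays now stand level on the board, at (192,190) and (280,188). Going for the third.

Request:
send_rows:
  motion: [100,0,4.1,-1.6,0,0,0,100,0,4.1,-1.6,0,0,0,100,0,4.1,-1.6,0,0,0,100,0,4.1,-1.6,0,0,0,100,0,4.1,-1.6,0,0,0,100,0,4.1,-1.6,0,0,0,100,0,4.1,-1.2,0,0,0,100,0,1.2,-0.4,0,0,0,100,0,0,0,0.09,0,0,100,0,0,0,0.093,0,0,100,0,0,0,0,0,0]

```text
time: 23.0
tool_pos: [0.4704, 0.35, 0.3961]
eef_rot: [0.097, 0.704, -0.103, 0.695]
force: [-0.0, 0.3, 0.0]
width: 0.087
```

Run:
```python
from h import *
plan(np.radians(74.2),[(.475,.344,.36)])
snap("wrist","w8.png")
im=cv2.imread("pics/w8.png")
c=cv2.convertScaleAbs(cv2.resize(im[135:270,210:345],(600,600),interpolation=cv2.INTER_CUBIC),alpha=1.8)
cv2.imwrite("pics/w8c.png",c)
```

```text
t 23.0 tcp [0.4704 0.35   0.3961] jawyaw 1.2867 axis [-0.014  -0.007  -0.9999] rotvec now->target [-0.0084 -0.0115  0.0106] w 0.087 F [-0.   0.3  0. ]
to [0.475 0.344 0.36 ]  in current tool cm [ 3.6  -0.4   0.65]  in target tool cm [ 3.61 -0.45  0.61]
```

View pics/w8c.png

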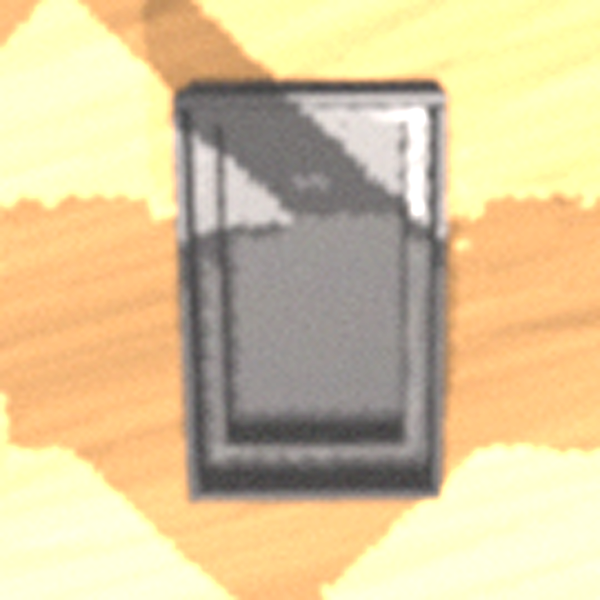

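Run:
```python
from h import *
rim([(175,97),(447,97),(440,497),(188,497)],.062)
plan(np.radians(74.2),[(.475,.344,.27),(.475,.344,.229)])
```

```text
[np.float64(0.1015), np.float64(0.0639), np.float64(0.1013), np.float64(0.0645)] mid [0.4748 0.3444 0.062 ] short yaw 73.99
t 23.05 tcp [0.4704 0.3498 0.396 ] jawyaw 1.2888 axis [-0.0141 -0.0071 -0.9999] rotvec now->target [-0.0063 -0.0116  0.0107] w 0.0871 F [ 0.3 -0.9 -1.1]
to [0.475 0.344 0.27 ]  in current tool cm [12.59 -0.29  0.75]  in target tool cm [12.6  -0.43  0.6 ]
to [0.475 0.344 0.229]  in current tool cm [4.1  0.04 0.05]  in target tool cm [4.1 0.  0. ]
```

Request:
send_rows:
  motion: [100,0,-0.4,0.6,-0.006,-0.012,0.011,100,3,0,0,0,0,0,100,3,0,0,0,0,0,100,3,0,0,0,0,0,100,2.5,0,0,0,0,0,100,0,0,0,0,0,0]

```text
time: 23.65
tool_pos: [0.479, 0.3392, 0.2785]
eef_rot: [0.095, 0.698, -0.093, 0.704]
force: [-1.0, -0.1, -0.8]
width: 0.0866
```

Run:
```python
from h import *
plan(np.radians(74.2),[(.475,.344,.229)])
```

```text
t 23.65 tcp [0.479  0.3392 0.2785] jawyaw 1.3037 axis [ 0.0085  0.0019 -1.    ] rotvec now->target [ 0.0087  0.0077 -0.0041] w 0.0866 F [-1.  -0.1 -0.8]
to [0.475 0.344 0.229]  in current tool cm [ 4.95  0.34 -0.55]  in target tool cm [ 4.95  0.35 -0.51]
```

Request:
send_rows:
  motion: [100,1,0.34,-0.5,0.009,0.008,-0.004,100,1,0,0,0,0,0,100,1,0,0,0,0,0,100,1,0,0,0,0,0,100,0,0,0,0,0,0]

```text
time: 24.15
tool_pos: [0.477, 0.3438, 0.2395]
eef_rot: [0.098, 0.699, -0.096, 0.702]
force: [-0.5, -0.5, -0.2]
width: 0.0871
```

Run:
```python
from h import *
plan(np.radians(74.2),[(.475,.344,.229)])
```

```text
t 24.15 tcp [0.477  0.3438 0.2395] jawyaw 1.2952 axis [ 0.0047  0.0028 -1.    ] rotvec now->target [ 0.0002  0.0038 -0.0039] w 0.0871 F [-0.5 -0.5 -0.2]
to [0.475 0.344 0.229]  in current tool cm [ 1.05 -0.04 -0.2 ]  in target tool cm [ 1.05 -0.04 -0.2 ]
```

Request:
send_rows:
  motion: [100,0.5,-0.04,-0.2,0,0.004,-0.004,100,0.5,0,0,0,0,0,100,0,0,0,0,0,0]

```text
time: 24.45
tool_pos: [0.4752, 0.3444, 0.2295]
eef_rot: [0.097, 0.7, -0.097, 0.701]
force: [0.0, -0.4, -0.4]
width: 0.0872
```

Run:
```python
from h import *
plan(np.radians(74.2),[(.475,.344,.229)])
```

```text
t 24.45 tcp [0.4752 0.3444 0.2295] jawyaw 1.2957 axis [ 7.e-04  5.e-04 -1.e+00] rotvec now->target [ 0.0006  0.0006 -0.0006] w 0.0872 F [ 0.  -0.4 -0.4]
to [0.475 0.344 0.229]  in current tool cm [ 0.05 -0.04 -0.01]  in target tool cm [ 0.05 -0.04 -0.01]
```

Request:
send_rows:
  motion: [0,0.05,0,0,0,0,0,0,0,0,0,0,0,0,0,0,0,0,0,0,0,0,0,0,0,0,0,0,0,0,0,0,0,0,0,0,0,0,0,0,0,0]

```text
time: 25.05
tool_pos: [0.4755, 0.3445, 0.2297]
eef_rot: [0.097, 0.7, -0.096, 0.701]
force: [0.9, 0.4, -1.7]
width: 0.0656
```

Request:
send_rows:
  motion: [0,-0.5,0,0,0,0,0,0,-0.5,0,0,0,0,0,0,-0.5,0,0,0,0,0,0,0,0,0,0,0,0]

```text
time: 25.45
tool_pos: [0.4755, 0.3445, 0.2461]
eef_rot: [0.097, 0.7, -0.096, 0.701]
force: [-0.2, 0.0, -0.8]
width: 0.0658
```

Run:
```python
from h import *
plan(np.radians(74.2),[])
snap("scene","s7.png",(280,200,420,340),4)
```

```text
t 25.45 tcp [0.4755 0.3445 0.2461] jawyaw 1.2958 axis [ 0.0018  0.0011 -1.    ] rotvec now->target [ 0.0007  0.0015 -0.0015] w 0.0658 F [-0.2  0.  -0.8]
```

View pics/s7.png

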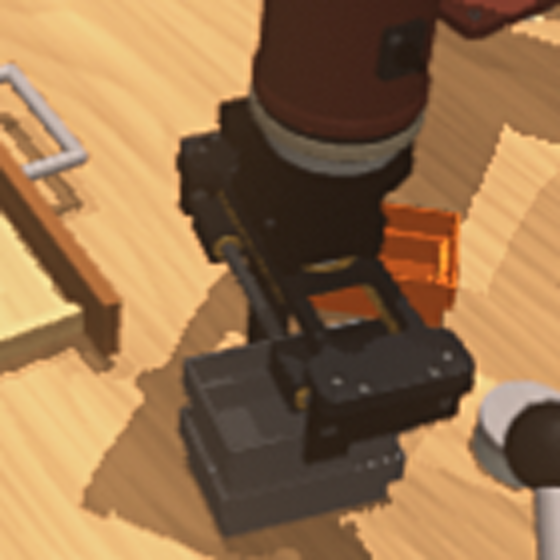

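Request:
send_rows:
  motion: [0,-4,0,0,0,0,0,0,-5,0,0,0,0,0,0,-5,0,0,0,0,0,0,-1,0,0,-0.09,0,0,0,0,0,0,-0.093,0,0,0,0,-3.8,2.2,0,0,0,0,0,-3.8,2.2,0,0,0,0,0,-3.8,2.2,0,0,0,0,0,-3.8,2.2,0,0,0,0,0,-3.8,2,0,0,0,0,0,-0.8,0.5,0,0,0,0,0,0,0,0,0,0]

```text
time: 26.7
tool_pos: [0.5729, 0.1315, 0.4017]
eef_rot: [0.029, 0.706, -0.028, 0.707]
force: [-1.0, 0.3, -1.0]
width: 0.0657
```

Run:
```python
from h import *
plan(np.radians(84.7),[(.5705,.1327,.3),(.5705,.1327,.229)])
```

```text
t 26.7 tcp [0.5729 0.1315 0.4017] jawyaw 1.4911 axis [ 0.002   0.0013 -1.    ] rotvec now->target [ 0.0128  0.0019 -0.0014] w 0.0657 F [-1.   0.3 -1. ]
to [0.5705 0.1327 0.3   ]  in current tool cm [10.17  0.09 -0.27]  in target tool cm [10.17  0.1  -0.25]
to [0.5705 0.1327 0.229 ]  in current tool cm [ 7.1  -0.01 -0.01]  in target tool cm [7.1 0.  0. ]
```

Request:
send_rows:
  motion: [0,2.5,0.1,-0.25,0.013,0.002,-0.001,0,3,0,0,0,0,0,0,3,0,0,0,0,0,0,3,0,0,0,0,0,0,1.5,0,0,0,0,0,0,0,0,0,0,0,0]

```text
time: 27.3
tool_pos: [0.5688, 0.1398, 0.2695]
eef_rot: [0.033, 0.706, -0.03, 0.707]
force: [0.0, -0.5, -0.7]
width: 0.0654
```

Run:
```python
from h import *
plan(np.radians(84.7),[(.5705,.1327,.229)])
```

```text
t 27.3 tcp [0.5688 0.1398 0.2695] jawyaw 1.4821 axis [ 0.0027  0.0038 -1.    ] rotvec now->target [ 0.0038  0.0023 -0.004 ] w 0.0654 F [ 0.  -0.5 -0.7]
to [0.5705 0.1327 0.229 ]  in current tool cm [ 4.04 -0.71  0.22]  in target tool cm [ 4.05 -0.69  0.23]
```

Request:
send_rows:
  motion: [0,1,-0.7,0.2,0.004,0.002,-0.004,0,1,0,0,0,0,0,0,1,0,0,0,0,0,0,0.3,0,0,0,0,0,0,0,0,0,0,0,0]

```text
time: 27.8
tool_pos: [0.572, 0.1335, 0.2382]
eef_rot: [0.033, 0.704, -0.032, 0.709]
force: [-0.7, -0.9, -1.0]
width: 0.0656
```

Run:
```python
from h import *
plan(np.radians(84.7),[(.5705,.1327,.2285)])
```

```text
t 27.8 tcp [0.572  0.1335 0.2382] jawyaw 1.479 axis [ 6.5e-03  5.0e-04 -1.0e+00] rotvec now->target [ 0.0007  0.0064 -0.0011] w 0.0656 F [-0.7 -0.9 -1. ]
to [0.5705 0.1327 0.2285]  in current tool cm [ 0.97 -0.09 -0.15]  in target tool cm [ 0.97 -0.09 -0.15]
```

Request:
send_rows:
  motion: [0,0.4,-0.1,-0.15,0.001,0.006,-0.001,0,0.4,0,0,0,0,0,0,0.15,0,0,0,0,0,0,0,0,0,0,0,0,90,0,0,0,0,0,0,90,0,0,0,0,0,0,90,0,0,0,0,0,0,90,-1,0,0,0,0,0,90,-4,0,0,0,0,0,90,-4,0,0,0,0,0,90,-4,0,0,0,0,0,90,-4,0,0,0,0,0,90,0,0,0,0,0,0]

```text
time: 29.1
tool_pos: [0.5702, 0.1324, 0.4093]
eef_rot: [0.033, 0.705, -0.033, 0.707]
force: [0.5, 0.5, 1.2]
width: 0.0784
```

Run:
```python
from h import *
plan(np.radians(84.7),[(.48,-.29,.4)])
snap("wrist","w9.png");snap("top","t5.png",(120,100,480,330),2.2)
```

```text
t 29.1 tcp [0.5702 0.1324 0.4093] jawyaw 1.4777 axis [ 2.8e-03  4.0e-04 -1.0e+00] rotvec now->target [-0.0006  0.0028 -0.0006] w 0.0784 F [0.5 0.5 1.2]
to [ 0.48 -0.29  0.4 ]  in current tool cm [  0.89 -42.9   -5.06]  in target tool cm [  0.93 -42.89  -5.08]
```

View pics/w9.png

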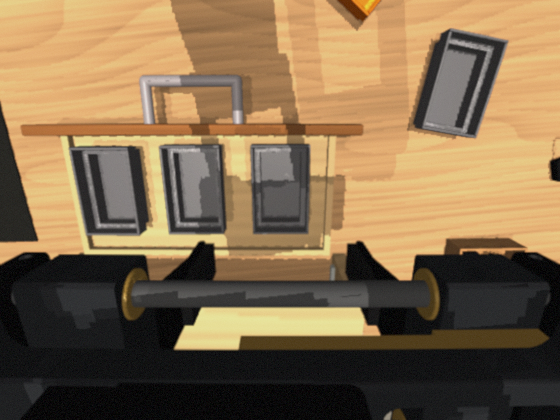

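View pics/t5.png

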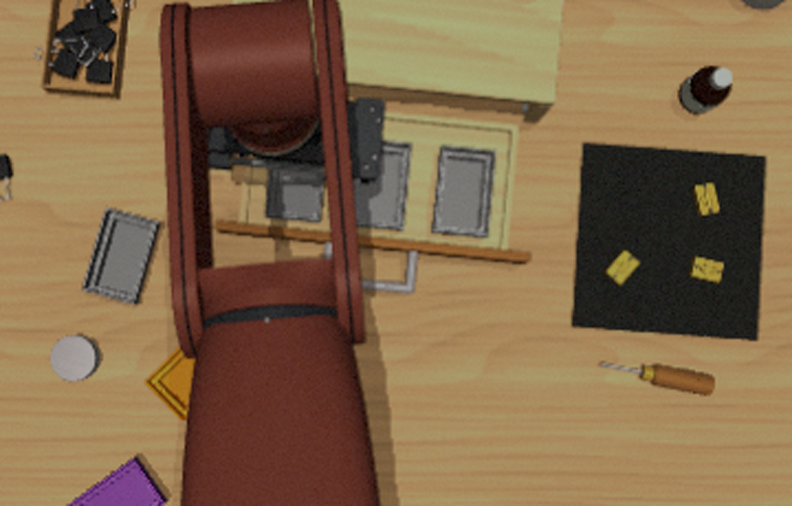

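All three trays are on the board and the fourth stands alone where it was. The locks are unmoved: (403,222), (441,223) and (441,190) in full top pixels. Going over the nearest one, at (0.467,-0.263).

Run:
```python
from h import *
plan(np.radians(45),[(.4665,-.2632,.41),(.4665,-.2632,.33)])
```

```text
t 29.2 tcp [0.569  0.1323 0.4035] jawyaw 1.4777 axis [-5.3e-03 -4.0e-04 -1.0e+00] rotvec now->target [ 0.6923 -0.0047  0.0027] w 0.0783 F [ 0.1 -0.2 -0.6]
to [ 0.4665 -0.2632  0.41  ]  in current tool cm [ -0.58 -40.33  -6.53]  in target tool cm [ -0.65 -35.21  20.72]
to [ 0.4665 -0.2632  0.33  ]  in current tool cm [8.   0.01 0.04]  in target tool cm [8. 0. 0.]
```

Request:
send_rows:
  motion: [60,-0.5,-4,-0.65,0,0,0,60,0,-4,-0.65,0,0,0,60,0,-4,-0.65,0,0,0,60,0,-4,-0.65,0,0,0,60,0,-4,-0.65,0,0,0,60,0,-4,-0.65,0,0,0,60,0,-4,-0.65,0,0,0,60,0,-4,-0.65,0,0,0,60,0,-4,-0.65,0,0,0,60,0,-3,-0.5,0,0,0,60,1,0,0,0.139,0,0,60,1,0,0,0.139,0,0,60,1,0,0,0.139,0,0,60,1,0,0,0.139,0,0,60,1,0,0,0.139,0,0,60,0,0,0,0,0,0]

```text
time: 30.8
tool_pos: [0.4542, -0.2608, 0.3285]
eef_rot: [0.28, 0.668, -0.279, 0.631]
force: [0.0, 0.8, -1.4]
width: 0.0524
```

Run:
```python
from h import *
plan(np.radians(45),[(.4665,-.2632,.33)])
snap("wrist","w10.png")
```

```text
t 30.8 tcp [ 0.4542 -0.2608  0.3285] jawyaw 0.7577 axis [-0.0473  0.0217 -0.9986] rotvec now->target [-0.0282 -0.0486  0.0188] w 0.0524 F [ 0.   0.8 -1.4]
to [ 0.4665 -0.2632  0.33  ]  in current tool cm [-0.22  0.73  1.01]  in target tool cm [-0.15  0.7   1.04]
```

View pics/w10.png

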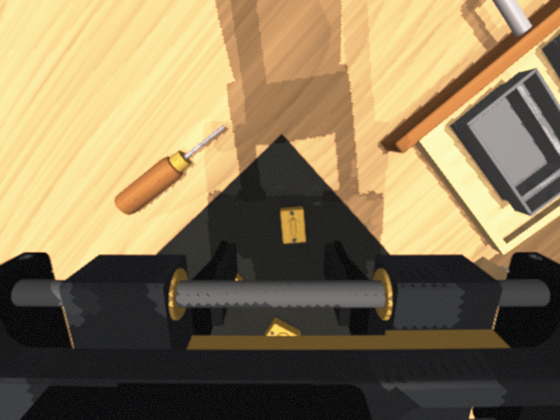

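Wrist view: the lock lies at (292,225), bar along the image vertical, between the fingers. The awl at (165,180) is clear.

```bash
cat >> h.py <<'E'
def locks(f,name,z=0.017,box=None):
    im=cv2.imread("pics/raw_"+f); c=arm.calibration(name)
    hsv=cv2.cvtColor(im,cv2.COLOR_BGR2HSV)
    m=((hsv[...,0]>15)&(hsv[...,0]<35)&(hsv[...,1]>110)&(hsv[...,2]>70)).astype(np.uint8)
    if box: k=np.zeros_like(m);k[box[1]:box[3],box[0]:box[2]]=1;m&=k
    m=cv2.morphologyEx(m,cv2.MORPH_CLOSE,np.ones((3,3)))
    for k in cv2.findContours(m,0,2)[0]:
        if cv2.contourArea(k)<40: continue
        r=cv2.minAreaRect(k);b=onz(c,cv2.boxPoints(r),z)
        e=[b[1]-b[0],b[2]-b[1]];L=[np.linalg.norm(v) for v in e];v=e[int(np.argmax(L))]
        print("lock px",np.round(r[0],1),"xyz",b.mean(0).round(4),"size",np.round(L,4),"long yaw",(np.degrees(np.arctan2(v[1],v[0]))%180).round(1))
E
python3 - <<'E'
from h import *
locks("w10.png","wrist",.017,(230,190,340,260))
plan(np.radians(45),[(.4665,-.2632,.33)])
E
```

```text
lock px [292.7 224.9] xyz [ 0.4673 -0.2645  0.017 ] size [0.0251 0.0397] long yaw 139.0
t 30.85 tcp [ 0.4544 -0.2609  0.3291] jawyaw 0.7616 axis [-0.0468  0.0212 -0.9987] rotvec now->target [-0.0243 -0.0478  0.0187] w 0.0521 F [-0.1  0.3 -0.7]
to [ 0.4665 -0.2632  0.33  ]  in current tool cm [-0.15  0.72  1.  ]  in target tool cm [-0.09  0.69  1.02]
```

Request:
send_rows:
  motion: [60,0,0.7,1.0,-0.059,-0.048,0.019,60,2.3,0,0,0,0,0,60,2.3,0,0,0,0,0,60,2.3,0,0,0,0,0,60,2.3,0,0,0,0,0,60,0,0,0,0,0,0]

```text
time: 31.45
tool_pos: [0.4674, -0.2632, 0.2349]
eef_rot: [0.25, 0.66, -0.25, 0.663]
force: [-1.5, 1.0, -0.3]
width: 0.0522
```

Run:
```python
from h import *
snap("wrist","w11.png")
locks("w11.png","wrist",.017,(220,170,350,280))
plan(np.radians(47),[(.467,-.264,.188)])
```

```text
lock px [278. 233.] xyz [ 0.4678 -0.2654  0.017 ] size [0.0236 0.0398] long yaw 139.4
lock px [339.  181.5] xyz [ 0.4669 -0.2094  0.017 ] size [0.0134 0.0159] long yaw 142.4
t 31.5 tcp [ 0.468  -0.2637  0.2366] jawyaw 0.848 axis [ 0.0052 -0.002  -1.    ] rotvec now->target [ 0.0277  0.0052 -0.002 ] w 0.0521 F [ 0.8 -0.1  0.3]
to [ 0.467 -0.264  0.188]  in current tool cm [ 4.86 -0.1  -0.08]  in target tool cm [ 4.86 -0.09 -0.05]
```

View pics/w11.png

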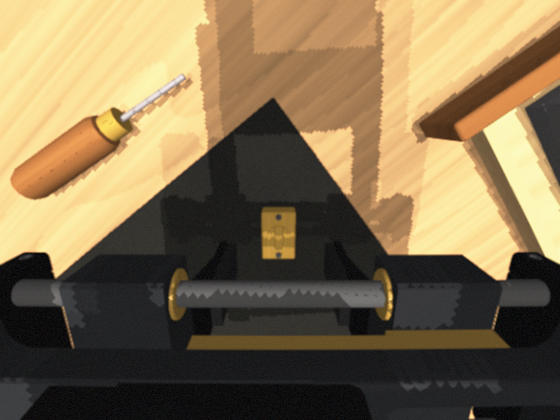

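Request:
send_rows:
  motion: [60,1.5,-0.1,0.05,0,0.005,-0.002,60,1.5,0,0,0,0,0,60,1,0,0,0,0,0,60,0,0,0,0,0,0]

```text
time: 31.9
tool_pos: [0.4694, -0.2661, 0.1973]
eef_rot: [0.248, 0.66, -0.249, 0.664]
force: [-0.1, -0.2, -0.1]
width: 0.0522
```

Run:
```python
from h import *
plan(.848,[(.4678,-.2652,.188)])
```

```text
t 31.9 tcp [ 0.4694 -0.2661  0.1973] jawyaw 0.8517 axis [ 0.0044 -0.0037 -1.    ] rotvec now->target [ 0.0037  0.0058 -0.0001] w 0.0522 F [-0.1 -0.2 -0.1]
to [ 0.4678 -0.2652  0.188 ]  in current tool cm [ 0.93 -0.04 -0.18]  in target tool cm [ 0.93 -0.04 -0.18]
```

Request:
send_rows:
  motion: [60,0.5,0,-0.18,0.004,0.006,0,60,0.4,0,0,0,0,0,60,0,0,0,0,0,0,0,0,0,0,0,0,0,0,0,0,0,0,0,0,0,0,0,0,0,0,0,0,0,0,0,0,0,0,0,0,0,0,0,0,0,0,0,0,0,0,0,0]

```text
time: 32.8
tool_pos: [0.4687, -0.2653, 0.1891]
eef_rot: [0.25, 0.661, -0.25, 0.662]
force: [0.6, 0.6, -0.5]
width: 0.0234
```

Run:
```python
from h import *
plan(.848,[(.4678,-.2652,.188)])
```

```text
t 32.8 tcp [ 0.4687 -0.2653  0.1891] jawyaw 0.8479 axis [ 0.0016 -0.0011 -1.    ] rotvec now->target [-0.0001  0.0019 -0.0003] w 0.0234 F [ 0.6  0.6 -0.5]
to [ 0.4678 -0.2652  0.188 ]  in current tool cm [ 0.11 -0.05 -0.08]  in target tool cm [ 0.11 -0.05 -0.08]
```

Request:
send_rows:
  motion: [0,-1,0,0,0,0,0,0,-4,0,0,0,0,0,0,-4,0,0,0,0,0,0,-4,0,0,0,0,0,0,-3,0,0,0,0,0,0,0,0,0,0.134,0,0,0,0,0,0,0.134,0,0,0,0,0,0,0.134,0,0,0,0,0,0,0.134,0,0,0,0,0,0,0.134,0,0,0,0,0,0,0.134,0,0,0,0,0,0,0.134,0,0,0,0,0.9,-3.4,0,0,0,0,0,0.9,-3.4,0,0,0,0,0,0.9,-3.4,0,0,0,0,0,0.9,-3.4,0,0,0,0,0,0.9,-3.4,0,0,0,0,0,0.9,-2.9,0,0,0,0,0,0,0,0,0,0]

```text
time: 34.7
tool_pos: [0.5485, -0.0682, 0.3704]
eef_rot: [0.534, 0.461, -0.531, 0.47]
force: [-0.0, -0.6, -0.9]
width: 0.0236
```

Run:
```python
from h import *
snap("wrist","w12.png")
plan(np.radians(-5.3),[(.5438,-.066,.26)])
```

```text
t 34.75 tcp [ 0.5481 -0.0695  0.3704] jawyaw -0.1352 axis [ 0.0107 -0.008  -0.9999] rotvec now->target [-0.0428  0.0068 -0.0115] w 0.0235 F [ 1.5 -0.2 -0.1]
to [ 0.5438 -0.066   0.26  ]  in current tool cm [11.03 -0.6  -0.36]  in target tool cm [11.04 -0.46 -0.3 ]
```

View pics/w12.png

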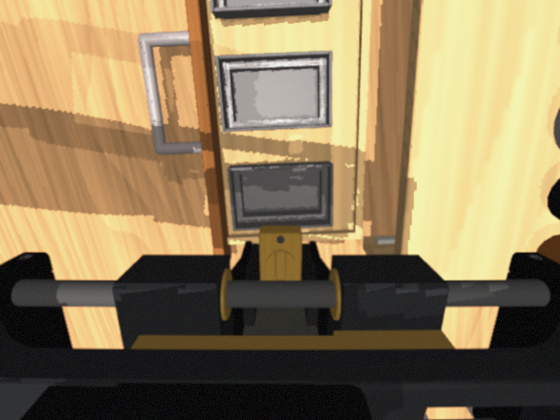

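The lock is held at (280,250) and the target tray is at (282,196). I'll measure that tray's rim here.

Run:
```python
from h import *
c=arm.calibration("wrist")
P=onz(c,[(230,166),(333,163),(332,226),(236,229)],.06);print(P.round(4).tolist(),[np.linalg.norm(P[i]-P[i-1]).round(4) for i in range(4)],P.mean(0).round(4))
P=onz(c,[(217,60),(331,52),(331,127),(226,132)],.06);print([np.linalg.norm(P[i]-P[i-1]).round(4) for i in range(4)],P.mean(0).round(4))
```

```text
[[0.5086, -0.0304, 0.06], [0.6079, -0.0412, 0.06], [0.6014, -0.106, 0.06], [0.5027, -0.0954, 0.06]] [np.float64(0.0653), np.float64(0.0999), np.float64(0.0651), np.float64(0.0993)] [ 0.5552 -0.0683  0.06  ]
[np.float64(0.0619), np.float64(0.1005), np.float64(0.0639), np.float64(0.0986)] [0.5621 0.0285 0.06  ]
```

Request:
send_rows:
  motion: [0,2,-0.5,-0.35,-0.043,0.007,-0.011,0,3,0,0,0,0,0,0,3,0,0,0,0,0,0,2,0,0,0,0,0,0,0,0,0,0,0,0]

```text
time: 35.25
tool_pos: [0.543, -0.0696, 0.2713]
eef_rot: [0.523, 0.474, -0.522, 0.479]
force: [-0.0, -0.5, -0.8]
width: 0.0236
```

Run:
```python
from h import *
plan(np.radians(-5.3),[(.5438,-.066,.21)])
```

```text
t 35.25 tcp [ 0.543  -0.0696  0.2713] jawyaw -0.0919 axis [ 0.0046 -0.0036 -1.    ] rotvec now->target [ 0.0006  0.0032 -0.0049] w 0.0236 F [-0.  -0.5 -0.8]
to [ 0.5438 -0.066   0.21  ]  in current tool cm [ 6.13  0.01 -0.39]  in target tool cm [ 6.13  0.04 -0.37]
```

Request:
send_rows:
  motion: [0,1.5,0.15,-0.25,0,0.003,-0.005,0,1.5,0,0,0,0,0,0,1.5,0,0,0,0,0,0,0,0,0,0,0,0]

```text
time: 35.65
tool_pos: [0.5457, -0.0694, 0.226]
eef_rot: [0.523, 0.475, -0.522, 0.477]
force: [-1.4, 0.5, -0.7]
width: 0.0238
```

Run:
```python
from h import *
plan(np.radians(-5.3),[(.5455,-.067,.21)])
```

```text
t 35.65 tcp [ 0.5457 -0.0694  0.226 ] jawyaw -0.0941 axis [ 0.0031 -0.0014 -1.    ] rotvec now->target [-0.0016  0.0011 -0.0032] w 0.0238 F [-1.4  0.5 -0.7]
to [ 0.5455 -0.067   0.21  ]  in current tool cm [ 1.6  -0.05 -0.24]  in target tool cm [ 1.6  -0.04 -0.23]
```

Request:
send_rows:
  motion: [0,0.6,0,-0.22,-0.002,0.001,-0.003,0,0.6,0,0,0,0,0,0,0.3,0,0,0,0,0,0,0,0,0,0,0,0]

```text
time: 36.05
tool_pos: [0.5466, -0.067, 0.2105]
eef_rot: [0.523, 0.476, -0.522, 0.477]
force: [-0.5, -0.4, -0.3]
width: 0.0237
```

Run:
```python
from h import *
plan(np.radians(-5.3),[(.5455,-.067,.21)])
```

```text
t 36.05 tcp [ 0.5466 -0.067   0.2105] jawyaw -0.0915 axis [ 1.4e-03 -4.0e-04 -1.0e+00] rotvec now->target [ 0.001   0.0003 -0.0014] w 0.0237 F [-0.5 -0.4 -0.3]
to [ 0.5455 -0.067   0.21  ]  in current tool cm [ 0.05 -0.11  0.01]  in target tool cm [ 0.05 -0.11  0.01]
```

Request:
send_rows:
  motion: [0,0.1,0,0,0,0,0,36,0,0,0,0,0,0,36,0,0,0,0,0,0,36,0,0,0,0,0,0,36,-1,0,0,0,0,0,36,-4,0,0,0,0,0,36,-4,0,0,0,0,0,36,-4,0,0,0,0,0,50,-3,0,0,0,0,0,60,0,0,0,0,0,0]

```text
time: 37.05
tool_pos: [0.5461, -0.0668, 0.3801]
eef_rot: [0.523, 0.475, -0.522, 0.478]
force: [0.6, 1.3, 0.3]
width: 0.0407
```

Run:
```python
from h import *
snap("wrist","w13.png")
plan(np.radians(-10.8),[(.4652,-.3665,.36)])
snap("top","t6.png",(360,120,500,260),4)
locks("t6.png","top",.017,(375,160,480,260))
```

```text
t 37.1 tcp [ 0.5457 -0.0667  0.3781] jawyaw -0.0915 axis [ 1.4e-03 -5.0e-04 -1.0e+00] rotvec now->target [ 0.097   0.0003 -0.0015] w 0.0439 F [-0.1 -0.6 -0. ]
to [ 0.4652 -0.3665  0.36  ]  in current tool cm [ 1.82 -5.28 30.59]  in target tool cm [ 1.81 -2.29 30.96]
lock px [441.2 222.2] xyz [ 0.4651 -0.3666  0.017 ] size [0.0256 0.0364] long yaw 76.5
lock px [441. 190.] xyz [ 0.5519 -0.3674  0.017 ] size [0.0246 0.0371] long yaw 10.4
lock px [430.5 219.5] xyz [ 0.4726 -0.3383  0.017 ] size [0.2121 0.263 ] long yaw 90.6
lock px [441. 169.] xyz [ 0.6092 -0.3686  0.017 ] size [0.207  0.0493] long yaw 90.7
```

View pics/w13.png

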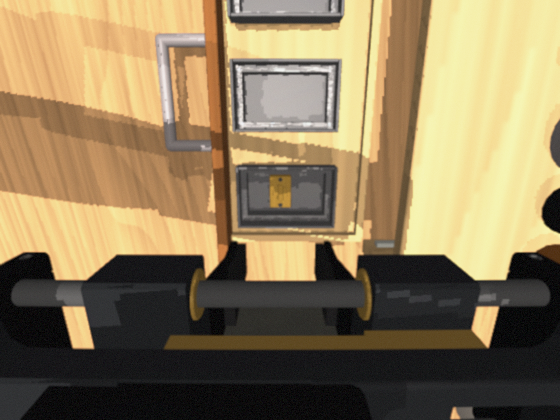

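Lock 1 lies flat in its tray at (280,192), and the other two are unmoved. Next is the lock at (0.465,-0.367).

Request:
send_rows:
  motion: [60,0.2,-0.65,3.8,0,0,0,60,0.2,-0.65,3.8,0,0,0,60,0.2,-0.65,3.8,0,0,0,60,0.2,-0.65,3.8,0,0,0,60,0.2,-0.65,3.8,0,0,0,60,0.2,-0.65,3.8,0,0,0,60,0.2,-0.65,3.8,0,0,0,60,0.2,-0.6,3.2,0,0,0,60,0,0,0,0.11,0,0,60,0,0,0,0,0,0]

```text
time: 38.15
tool_pos: [0.4581, -0.3656, 0.3392]
eef_rot: [-0.545, -0.458, 0.55, -0.436]
force: [-0.4, 0.2, 0.5]
width: 0.0523
```

Run:
```python
from h import *
snap("wrist","w14.png")
plan(np.radians(-12),[(.4652,-.3665,.36)])
locks("w14.png","wrist",.017,(200,160,360,260))
```

```text
t 38.2 tcp [ 0.4581 -0.3653  0.3389] jawyaw -0.197 axis [-0.0264  0.0196 -0.9995] rotvec now->target [ 0.0122 -0.0138  0.0298] w 0.0521 F [-0.9  0.3  0.4]
to [ 0.4652 -0.3665  0.36  ]  in current tool cm [-2.13  0.66 -0.05]  in target tool cm [-2.11  0.72 -0.03]
lock px [296.6 202.8] xyz [ 0.4661 -0.3677  0.017 ] size [0.0392 0.0248] long yaw 77.0
lock px [214.9 199.9] xyz [ 0.3826 -0.3485  0.017 ] size [0.0175 0.0536] long yaw 115.6
```

View pics/w14.png

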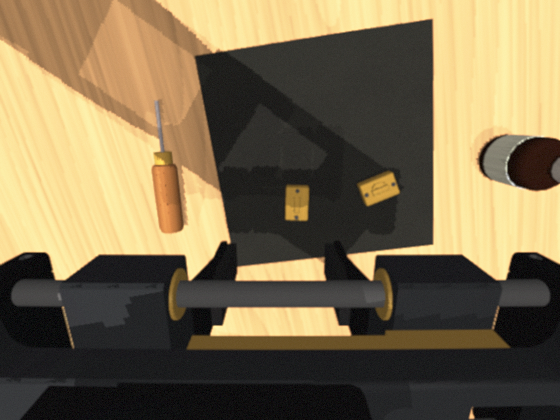

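The second lock is at (297,203) with the third at (379,188); both lie flat. Descending over the second.

Request:
send_rows:
  motion: [60,0,0.75,0.1,0.021,-0.014,0.03,60,2.5,0,0,0,0,0,60,2.5,0,0,0,0,0,60,2.5,0,0,0,0,0,60,2.3,0,0,0,0,0,60,0,0,0,0,0,0]

```text
time: 38.8
tool_pos: [0.4661, -0.3621, 0.2341]
eef_rot: [0.547, 0.45, -0.546, 0.447]
force: [-0.5, 0.6, -0.3]
width: 0.0521
```

Run:
```python
from h import *
snap("wrist","w15.png")
plan(np.radians(-12.5),[(.4662,-.3675,.188)])
locks("w15.png","wrist",.017,(220,160,340,265))
```

```text
t 38.85 tcp [ 0.4666 -0.3626  0.2359] jawyaw -0.1964 axis [-0.001   0.0019 -1.    ] rotvec now->target [ 0.0218 -0.0017  0.0013] w 0.052 F [-0.2 -0.2 -0.1]
to [ 0.4662 -0.3675  0.188 ]  in current tool cm [4.79 0.06 0.5 ]  in target tool cm [4.79 0.06 0.49]
lock px [282.5 240. ] xyz [ 0.4678 -0.367   0.017 ] size [0.0244 0.037 ] long yaw 79.8
```

View pics/w15.png

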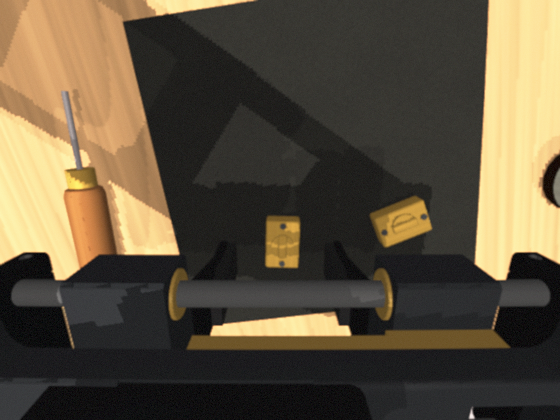

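Request:
send_rows:
  motion: [60,1.5,0.1,0.4,0,-0.002,0.001,60,1.5,0,0,0,0,0,60,1,0,0,0,0,0,60,0,0,0,0,0,0]

```text
time: 39.25
tool_pos: [0.4685, -0.3673, 0.1962]
eef_rot: [-0.546, -0.448, 0.546, -0.452]
force: [-0.6, 0.3, 0.5]
width: 0.0525
```

Run:
```python
from h import *
plan(-.1964,[(.4672,-.3675,.188)])
```

```text
t 39.25 tcp [ 0.4685 -0.3673  0.1962] jawyaw -0.1923 axis [ 0.0033 -0.0042 -1.    ] rotvec now->target [ 0.0041  0.0035 -0.0041] w 0.0525 F [-0.6  0.3  0.5]
to [ 0.4672 -0.3675  0.188 ]  in current tool cm [ 0.82 -0.12  0.04]  in target tool cm [ 0.82 -0.12  0.04]
```

Request:
send_rows:
  motion: [60,0.5,-0.1,0,0.004,0.004,-0.004,60,0.3,0,0,0,0,0,60,0,0,0,0,0,0,0,0,0,0,0,0,0,0,0,0,0,0,0,0,0,0,0,0,0,0,0,0,0,0,0,0,0,0,0,0,0,0,0,0,0,0,0,0,0,0,0,0]

```text
time: 40.15
tool_pos: [0.4681, -0.368, 0.1895]
eef_rot: [0.547, 0.448, -0.546, 0.449]
force: [-0.1, 0.2, -1.2]
width: 0.0238
```

Run:
```python
from h import *
plan(np.radians(-5.3),[(.555,.033,.37)])
```

```text
t 40.15 tcp [ 0.4681 -0.368   0.1895] jawyaw -0.1967 axis [ 0.0023 -0.0015 -1.    ] rotvec now->target [-0.1042  0.0012 -0.0025] w 0.0238 F [-0.1  0.2 -1.2]
to [0.555 0.033 0.37 ]  in current tool cm [-18.09   0.73 -41.01]  in target tool cm [-18.05   4.95 -40.73]
```

Request:
send_rows:
  motion: [0,-1,0,0,0,0,0,0,-4,0,0,0,0,0,0,-4,0,0,0,0,0,0,-4,0,0,0,0,0,0,-4,0,0,0,0,0,0,0,0,0,-0.104,0,0,0,0,0.48,-4,0,0,0,0,0,0.48,-4,0,0,0,0,0,0.48,-4,0,0,0,0,0,0.48,-4,0,0,0,0,0,0.48,-4,0,0,0,0,0,0.48,-4,0,0,0,0,0,0.48,-4,0,0,0,0,0,0.48,-4,0,0,0,0,0,0.48,-4,0,0,0,0,0,0.4,-3,0,0,0,0,0,0,0,0,0,0]

```text
time: 41.85
tool_pos: [0.5505, 0.0303, 0.3796]
eef_rot: [0.525, 0.471, -0.52, 0.482]
force: [-0.5, 0.0, 0.6]
width: 0.0239
```

Run:
```python
from h import *
snap("wrist","w16.png")
plan(np.radians(-5.3),[(.5535,.032,.26)])
```

```text
t 41.9 tcp [0.5504 0.029  0.3797] jawyaw -0.0932 axis [ 0.0152 -0.0076 -0.9999] rotvec now->target [-0.0007  0.0062 -0.0158] w 0.0234 F [-0.  -0.3 -0.2]
to [0.5535 0.032  0.26  ]  in current tool cm [11.97  0.09 -0.41]  in target tool cm [11.97  0.28 -0.33]
```

View pics/w16.png

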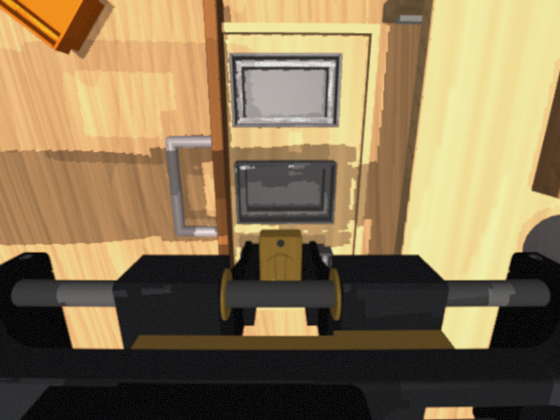

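The lock is held at (280,255) and the middle tray is ahead at (285,191). Lowering into it.

Request:
send_rows:
  motion: [0,2.5,0.1,-0.4,-0.001,0.006,-0.016,0,3,0,0,0,0,0,0,3,0,0,0,0,0,0,2,0,0,0,0,0,0,0,0,0,0,0,0]

```text
time: 42.4
tool_pos: [0.5526, 0.028, 0.2757]
eef_rot: [0.524, 0.474, -0.522, 0.478]
force: [-1.2, 0.0, -1.2]
width: 0.024
```

Run:
```python
from h import *
plan(np.radians(-5.3),[(.5535,.032,.2105)])
```

```text
t 42.4 tcp [0.5526 0.028  0.2757] jawyaw -0.0943 axis [ 0.0052 -0.0032 -1.    ] rotvec now->target [-0.0018  0.0027 -0.0054] w 0.024 F [-1.2  0.  -1.2]
to [0.5535 0.032  0.2105]  in current tool cm [ 6.52  0.02 -0.43]  in target tool cm [ 6.52  0.05 -0.41]
```

Request:
send_rows:
  motion: [0,1.5,0,-0.4,-0.002,0.003,-0.005,0,1.5,0,0,0,0,0,0,1.5,0,0,0,0,0,0,0.5,0,0,0,0,0,0,0,0,0,0,0,0]

```text
time: 42.9
tool_pos: [0.5544, 0.03, 0.225]
eef_rot: [0.524, 0.475, -0.522, 0.477]
force: [-0.1, -0.6, -1.0]
width: 0.0235
```

Run:
```python
from h import *
plan(np.radians(-5.3),[(.5535,.032,.2105)])
```

```text
t 42.9 tcp [0.5544 0.03   0.225 ] jawyaw -0.0944 axis [ 4.3e-03 -4.0e-04 -1.0e+00] rotvec now->target [-0.0019  0.     -0.0043] w 0.0235 F [-0.1 -0.6 -1. ]
to [0.5535 0.032  0.2105]  in current tool cm [ 1.45 -0.11 -0.19]  in target tool cm [ 1.45 -0.11 -0.19]
```

Request:
send_rows:
  motion: [0,0.6,-0.1,-0.19,-0.002,0,-0.004,0,0.6,0,0,0,0,0,0,0.25,0,0,0,0,0,0,0,0,0,0,0,0]

```text
time: 43.3
tool_pos: [0.5542, 0.0324, 0.2104]
eef_rot: [0.523, 0.476, -0.522, 0.477]
force: [-0.2, 0.8, -0.8]
width: 0.0238
```

Run:
```python
from h import *
plan(np.radians(-5.3),[(.5535,.032,.2105)])
```

```text
t 43.3 tcp [0.5542 0.0324 0.2104] jawyaw -0.0917 axis [ 1.9e-03 -2.0e-04 -1.0e+00] rotvec now->target [ 0.0008  0.     -0.0019] w 0.0238 F [-0.2  0.8 -0.8]
to [0.5535 0.032  0.2105]  in current tool cm [-0.01 -0.07  0.04]  in target tool cm [-0.01 -0.07  0.04]
```

Request:
send_rows:
  motion: [0,0.1,0,0,0,0,0,36,0,0,0,0,0,0,36,0,0,0,0,0,0,36,0,0,0,0,0,0,36,-1,0,0,0,0,0,36,-4,0,0,0,0,0,36,-4,0,0,0,0,0,36,-4,0,0,0,0,0,50,-3,0,0,0,0,0,60,0,0,0,0,0,0]

```text
time: 44.3
tool_pos: [0.5536, 0.0323, 0.3797]
eef_rot: [0.523, 0.476, -0.522, 0.478]
force: [1.0, 0.2, 0.3]
width: 0.0408
```

Run:
```python
from h import *
snap("wrist","w17.png")
plan(np.radians(-79.6),[(.552,-.3675,.36)])
snap("top","t7.png",(360,120,500,260),4)
locks("t7.png","top",.017,(385,175,465,245))
```

```text
t 44.35 tcp [0.5532 0.0324 0.3777] jawyaw -0.0918 axis [ 1.4e-03 -2.0e-04 -1.0e+00] rotvec now->target [ 1.2975e+00 -8.0000e-04 -1.2000e-03] w 0.0444 F [0.4 0.8 0.2]
to [ 0.552  -0.3675  0.36  ]  in current tool cm [ 1.78  3.55 39.83]  in target tool cm [ 1.77 39.31  7.33]
lock px [441. 190.] xyz [ 0.5519 -0.3674  0.017 ] size [0.0246 0.0371] long yaw 10.4
```

View pics/w17.png

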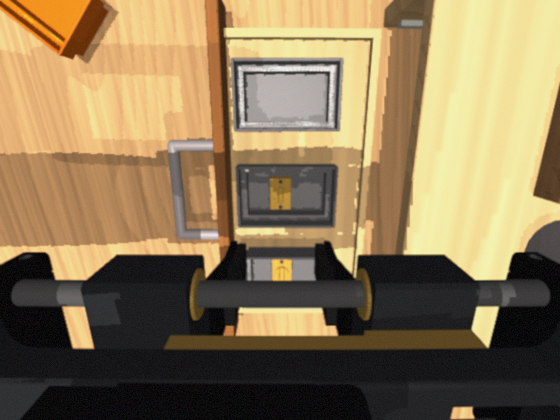

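View pics/t7.png

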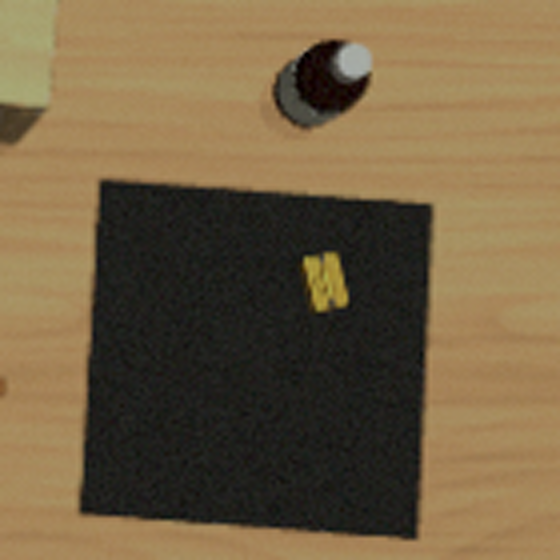

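Lock 2 lies flat at (280,193) in the middle tray and lock 1 is still in its own. The third lock stays at (0.552,-0.367); the dye bottle base at (435,144) is behind it. Moving there.

Request:
send_rows:
  motion: [60,0,0.35,4.1,0,0,0,60,0,0.35,4.1,0,0,0,60,0,0.35,4.1,0,0,0,60,0,0.35,4.1,0,0,0,60,0,0.35,4.1,0,0,0,60,0,0.35,4.1,0,0,0,60,0,0.35,4.1,0,0,0,60,0,0.35,4.1,0,0,0,60,0,0.35,4.1,0,0,0,60,0,0.2,2,0,0,0,60,0,0,0,0.144,0,0,60,0,0,0,0.144,0,0,60,0,0,0,0.144,0,0,60,0,0,0,0.144,0,0,60,0,0,0,0.144,0,0,60,0,0,0,0.144,0,0,60,0,0,0,0.144,0,0,60,0,0,0,0.144,0,0,60,0,0,0,0.144,0,0,60,0,0,0,0,0,0]

```text
time: 46.4
tool_pos: [0.5378, -0.3678, 0.3265]
eef_rot: [-0.685, -0.065, 0.725, -0.032]
force: [0.7, 0.8, 0.6]
width: 0.0521
```

Run:
```python
from h import *
snap("wrist","w18.png")
plan(np.radians(-79.6),[(.552,-.3675,.33)])
locks("w18.png","wrist",.017,(200,130,360,260))
```

```text
t 46.45 tcp [ 0.5377 -0.3677  0.3262] jawyaw -1.4319 axis [-0.0609  0.0432 -0.9972] rotvec now->target [-0.0412  0.0532  0.0524] w 0.052 F [-0.1 -0.2  0.1]
to [ 0.552  -0.3675  0.33  ]  in current tool cm [-0.47  0.16 -1.4 ]  in target tool cm [-0.38  0.24 -1.41]
lock px [300.3 169.9] xyz [ 0.5541 -0.3699  0.017 ] size [0.0248 0.0382] long yaw 13.8
```

View pics/w18.png

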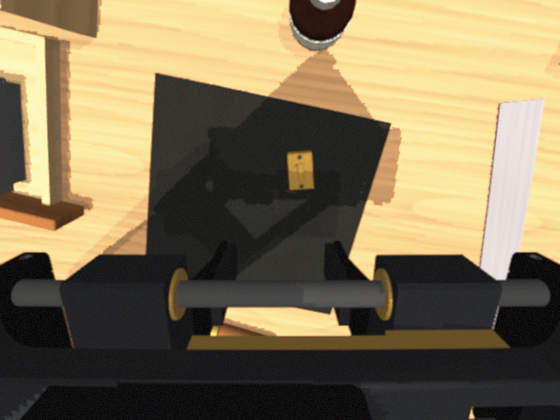

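The third lock is at (300,170), bar nearly along the image vertical; the bottle at (322,22) is well clear. Correcting and descending.

Request:
send_rows:
  motion: [60,0,0.2,-1.4,-0.065,0.053,0.052,60,2.3,0,0,0,0,0,60,2.3,0,0,0,0,0,60,2.3,0,0,0,0,0,60,1.6,0,0,0,0,0,60,0,0,0,0,0,0]

```text
time: 47.05
tool_pos: [0.551, -0.3665, 0.233]
eef_rot: [-0.702, -0.083, 0.703, -0.08]
force: [-0.4, 0.5, 0.1]
width: 0.0522
```

Run:
```python
from h import *
snap("wrist","w19.png")
plan(np.radians(-78),[(.5535,-.3685,.188)])
locks("w19.png","wrist",.017,(220,160,340,265))
```

```text
t 47.1 tcp [ 0.5514 -0.3668  0.2342] jawyaw -1.3393 axis [-0.001   0.0026 -1.    ] rotvec now->target [0.022  0.0005 0.0028] w 0.0523 F [-0.8  0.4 -0.7]
to [ 0.5535 -0.3685  0.188 ]  in current tool cm [ 4.62  0.23 -0.17]  in target tool cm [ 4.62  0.21 -0.17]
lock px [286.5 232. ] xyz [ 0.5555 -0.3707  0.017 ] size [0.024  0.0391] long yaw 14.6
```

View pics/w19.png

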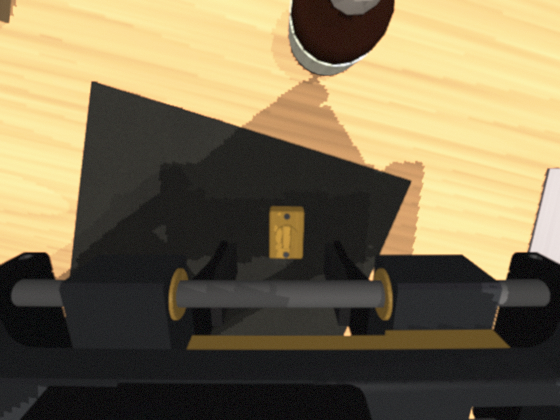

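Request:
send_rows:
  motion: [60,1.5,0.3,-0.24,0,0,0.003,60,1.5,0,0,0,0,0,60,0.8,0,0,0,0,0,60,0,0,0,0,0,0]

```text
time: 47.5
tool_pos: [0.5558, -0.3704, 0.1961]
eef_rot: [0.703, 0.081, -0.701, 0.084]
force: [0.4, -0.5, -0.0]
width: 0.0519
```

Run:
```python
from h import *
plan(-1.339,[(.5545,-.3695,.1885)])
```

```text
t 47.5 tcp [ 0.5558 -0.3704  0.1961] jawyaw -1.3372 axis [ 0.0034 -0.0037 -1.    ] rotvec now->target [ 0.0018 -0.0025 -0.0044] w 0.0519 F [ 0.4 -0.5 -0. ]
to [ 0.5545 -0.3695  0.1885]  in current tool cm [ 0.76 -0.12  0.11]  in target tool cm [ 0.76 -0.11  0.11]
```

Request:
send_rows:
  motion: [60,0.5,-0.1,0.1,0.002,-0.002,-0.004,60,0.25,0,0,0,0,0,60,0,0,0,0,0,0,0,0,0,0,0,0,0,0,0,0,0,0,0,0,0,0,0,0,0,0,0,0,0,0,0,0,0,0,0,0,0,0,0,0,0,0,0,0,0,0,0,0]

```text
time: 48.4
tool_pos: [0.5552, -0.3702, 0.1902]
eef_rot: [0.703, 0.081, -0.701, 0.083]
force: [-0.9, 0.1, -1.2]
width: 0.0237
```

Run:
```python
from h import *
plan(np.radians(-5.3),[(.563,.131,.37)])
```

```text
t 48.4 tcp [ 0.5552 -0.3702  0.1902] jawyaw -1.3391 axis [ 0.0029 -0.0022 -1.    ] rotvec now->target [-1.2466e+00 -3.0000e-04 -3.8000e-03] w 0.0237 F [-0.9  0.1 -1.2]
to [0.563 0.131 0.37 ]  in current tool cm [-18.08 -48.55 -12.3 ]  in target tool cm [-17.98  -3.86 -49.97]
```

Request:
send_rows:
  motion: [0,-1,0,0,0,0,0,0,-4,0,0,0,0,0,0,-4,0,0,0,0,0,0,-4,0,0,0,0,0,0,-4,0,0,0,0,0,0,0,0,0,-0.1385,0,0,0,0,0,0,-0.1385,0,0,0,0,0,0,-0.1385,0,0,0,0,0,0,-0.1385,0,0,0,0,0,0,-0.1385,0,0,0,0,0,0,-0.1385,0,0,0,0,0,0,-0.1385,0,0,0,0,0,0,-0.1385,0,0,0,0,0,0,-0.1385,0,0,0,0,0,0,0,0,0]

```text
time: 49.9
tool_pos: [0.5539, -0.369, 0.3797]
eef_rot: [0.511, 0.485, -0.51, 0.493]
force: [-0.4, 0.5, -1.1]
width: 0.0237
```

Run:
```python
from h import *
plan(np.radians(-5.3),[(.562,.131,.37)])
```

```text
t 49.9 tcp [ 0.5539 -0.369   0.3797] jawyaw -0.0422 axis [ 0.009  -0.0073 -0.9999] rotvec now->target [ 0.0503  0.0067 -0.0095] w 0.0237 F [-0.4  0.5 -1.1]
to [0.562 0.131 0.37 ]  in current tool cm [  0.61  -1.31 -49.99]  in target tool cm [  0.97  -3.82 -49.86]
```

Request:
send_rows:
  motion: [0,0,0,0,0.05,0.007,-0.009,0,0,-0.35,-4.2,0,0,0,0,0,-0.35,-4.2,0,0,0,0,0,-0.35,-4.2,0,0,0,0,0,-0.35,-4.2,0,0,0,0,0,-0.35,-4.2,0,0,0,0,0,-0.35,-4.2,0,0,0,0,0,-0.35,-4.2,0,0,0,0,0,-0.35,-4.2,0,0,0,0,0,-0.35,-4.2,0,0,0,0,0,-0.35,-4.2,0,0,0,0,0,-0.3,-4.2,0,0,0,0,0,0,-2.5,0,0,0,0,0,0,0,0,0,0]

```text
time: 51.3
tool_pos: [0.5745, 0.1362, 0.387]
eef_rot: [0.541, 0.456, -0.536, 0.461]
force: [-0.0, -0.2, -1.1]
width: 0.0236
```

Run:
```python
from h import *
snap("wrist","w20.png")
plan(np.radians(-5.3),[(.562,.132,.26)])
```

```text
t 51.35 tcp [0.5745 0.135  0.387 ] jawyaw -0.1595 axis [ 0.0106 -0.0022 -0.9999] rotvec now->target [-0.067   0.0009 -0.0108] w 0.0237 F [-0.4  1.4 -0.6]
to [0.562 0.132 0.26 ]  in current tool cm [12.69 -1.32  0.49]  in target tool cm [12.7  -1.22  0.41]
```

View pics/w20.png

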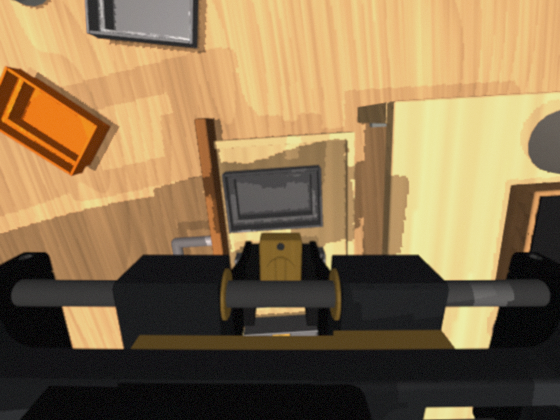

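The third lock is held at (280,255) over its tray at (273,197). I'll correct the yaw and lower it.

Request:
send_rows:
  motion: [0,1.5,-1.3,0.4,-0.067,0.001,-0.011,0,3,0,0,0,0,0,0,3,0,0,0,0,0,0,3,0,0,0,0,0,0,0,0,0,0,0,0]

```text
time: 51.85
tool_pos: [0.5616, 0.1279, 0.2826]
eef_rot: [0.526, 0.471, -0.525, 0.475]
force: [-1.6, 0.4, -1.5]
width: 0.0234
```

Run:
```python
from h import *
plan(np.radians(-5.3),[(.562,.132,.211)])
```

```text
t 51.85 tcp [0.5616 0.1279 0.2826] jawyaw -0.1049 axis [ 0.0052 -0.002  -1.    ] rotvec now->target [-0.0124  0.0015 -0.0054] w 0.0234 F [-1.6  0.4 -1.5]
to [0.562 0.132 0.211]  in current tool cm [ 7.16 -0.05 -0.43]  in target tool cm [ 7.16 -0.   -0.42]
```

Request:
send_rows:
  motion: [0,1.5,0,-0.42,-0.012,0.001,-0.005,0,1.5,0,0,0,0,0,0,1.5,0,0,0,0,0,0,1,0,0,0,0,0,0,0,0,0,0,0,0]

```text
time: 52.35
tool_pos: [0.5644, 0.1302, 0.2276]
eef_rot: [0.525, 0.474, -0.522, 0.477]
force: [0.8, -0.0, -0.2]
width: 0.0234
```

Run:
```python
from h import *
plan(np.radians(-5.3),[(.562,.132,.211)])
```

```text
t 52.35 tcp [0.5644 0.1302 0.2276] jawyaw -0.0974 axis [ 5.5e-03 -5.0e-04 -1.0e+00] rotvec now->target [-0.0048 -0.0001 -0.0055] w 0.0234 F [ 0.8 -0.  -0.2]
to [0.562 0.132 0.211]  in current tool cm [ 1.66 -0.26 -0.15]  in target tool cm [ 1.66 -0.25 -0.15]
```

Request:
send_rows:
  motion: [0,0.6,-0.25,-0.15,-0.005,0,-0.005,0,0.6,0,0,0,0,0,0,0.4,0,0,0,0,0,0,0,0,0,0,0,0]

```text
time: 52.75
tool_pos: [0.5625, 0.1325, 0.2114]
eef_rot: [0.523, 0.476, -0.522, 0.477]
force: [-0.4, 0.1, 0.3]
width: 0.0237
```

Run:
```python
from h import *
plan(np.radians(-5.3),[(.562,.132,.211)])
```

```text
t 52.75 tcp [0.5625 0.1325 0.2114] jawyaw -0.0915 axis [ 2.e-03  3.e-04 -1.e+00] rotvec now->target [ 0.001  -0.0004 -0.002 ] w 0.0237 F [-0.4  0.1  0.3]
to [0.562 0.132 0.211]  in current tool cm [ 0.04 -0.05  0.05]  in target tool cm [ 0.04 -0.05  0.05]
```

Request:
send_rows:
  motion: [0,0.1,0,0,0,0,0,36,0,0,0,0,0,0,36,0,0,0,0,0,0,36,0,0,0,0,0,0,36,-1,0,0,0,0,0,36,-4,0,0,0,0,0,36,-4,0,0,0,0,0,36,-4,0,0,0,0,0,20,-3,0,0,0,0,0,0,0,0,0,0,0,0]

```text
time: 53.75
tool_pos: [0.562, 0.1324, 0.3809]
eef_rot: [0.524, 0.476, -0.521, 0.477]
force: [0.2, 0.2, 0.4]
width: 0.0222
```

Run:
```python
from h import *
snap("wrist","w21.png")
plan(np.radians(84.7),[(.40,.0485,.37)])
```

```text
t 53.8 tcp [0.5616 0.1323 0.3789] jawyaw -0.0916 axis [ 1.9e-03  2.0e-04 -1.0e+00] rotvec now->target [-1.5699e+00  1.2000e-03 -1.8000e-03] w 0.0187 F [ 0.2  0.9 -0.6]
to [0.4    0.0485 0.37  ]  in current tool cm [  0.86 -15.32   9.83]  in target tool cm [  0.89  -9.84 -15.31]
```

View pics/w21.png

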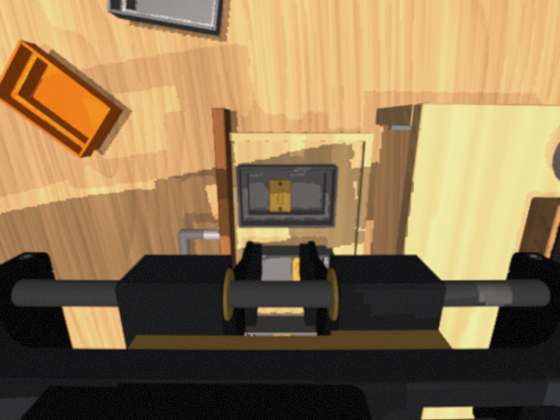

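Lock 3 lies flat in its tray at (280,195). The middle lock at (296,268) may have shifted a little; I'll back off to the front of the board and check all three.

Request:
send_rows:
  motion: [0,0,-3.8,2.5,0,0,0,0,0,-3.8,2.5,0,0,0,0,0,-3.8,2.5,0,0,0,0,0,-3.8,2.3,0,0,0,0,0,0,0,-0.143,0,0,0,0,0,0,-0.143,0,0,0,0,0,0,-0.143,0,0,0,0,0,0,-0.143,0,0,0,0,0,0,-0.143,0,0,0,0,0,0,-0.143,0,0,0,0,0,0,-0.143,0,0,0,0,0,0,-0.143,0,0,0,0,0,0,-0.143,0,0,0,0,0,0,-0.143,0,0,0,0,0,0,-0.14,0,0,0,0,0,0,0,0,0]

```text
time: 55.4
tool_pos: [0.3861, 0.0463, 0.3572]
eef_rot: [0.011, 0.719, -0.01, 0.695]
force: [-0.4, -0.1, 0.2]
width: 0.0005
```

Run:
```python
from h import *
snap("top","t8.png",(200,110,400,250),4)
plan(np.radians(84.7),[(.40,.0485,.37)])
locks("t8.png","top",.037,(225,140,365,210))
```

```text
t 55.45 tcp [0.3861 0.0463 0.3571] jawyaw 1.5379 axis [-0.0346  0.0016 -0.9994] rotvec now->target [ 0.0596 -0.0346  0.0006] w 0.0004 F [-0.5  0.2 -0.6]
to [0.4    0.0485 0.37  ]  in current tool cm [-1.33  0.27  1.34]  in target tool cm [-1.29  0.35  1.37]
lock px [279.5 203.9] xyz [0.5079 0.0672 0.037 ] size [0.2296 0.0318] long yaw 92.1
lock px [328.5 190.5] xyz [ 0.5447 -0.0621  0.037 ] size [0.0344 0.024 ] long yaw 90.6
lock px [255.5 183.5] xyz [0.5616 0.1313 0.037 ] size [0.0345 0.0241] long yaw 90.5
lock px [290.  176.5] xyz [0.5812 0.04   0.037 ] size [0.0318 0.0241] long yaw 90.5
lock px [294.6 172.3] xyz [0.5931 0.028  0.037 ] size [0.1773 0.3824] long yaw 86.7
```

View pics/t8.png

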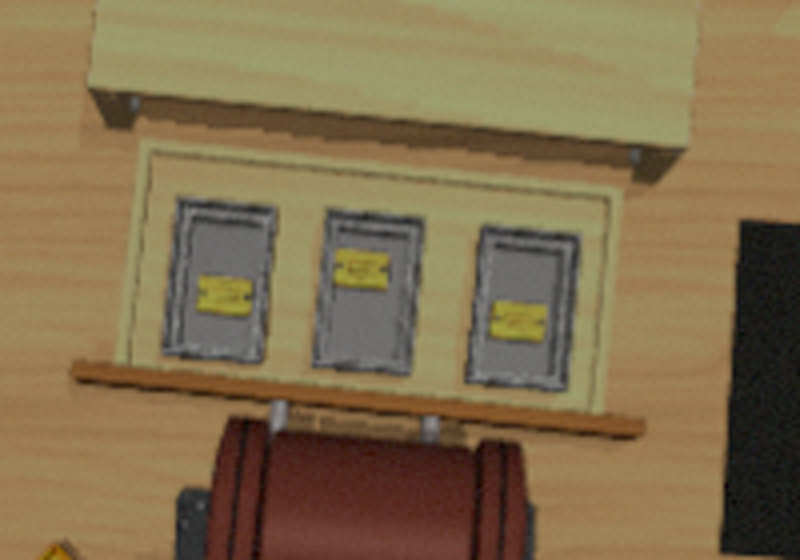

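The middle lock was knocked within its tray: crop (362,269) against the tray centre (370,291). It is still inside, but I need to see whether it lies flat, so I'll look from above with the wrist camera.

Request:
send_rows:
  motion: [0,0,0.3,1.3,0.06,-0.035,0,0,0,-0.3,4,0,0,0,0,0,-0.3,4,0,0,0,0,0,-0.3,4,0,0,0,0,0,0,4,0,0,0,0,0,0,0,0,0,0]

```text
time: 56.05
tool_pos: [0.5613, 0.0226, 0.351]
eef_rot: [0.043, 0.708, -0.043, 0.704]
force: [-0.9, 0.1, -0.4]
width: 0.0004
```

Run:
```python
from h import *
snap("wrist","w22.png")
plan(np.radians(84.7),[(.40,.0485,.37)])
im=cv2.imread("pics/raw_w22.png")
cv2.imwrite("pics/w22c.png",cv2.resize(im[120:260,130:330],(800,560),interpolation=cv2.INTER_CUBIC))
```

```text
t 56.1 tcp [0.5595 0.023  0.351 ] jawyaw 1.4507 axis [-6.9e-03  3.0e-04 -1.0e+00] rotvec now->target [-0.0276 -0.0069  0.0004] w 0.0006 F [-1.1 -0.2  0.1]
to [0.4    0.0485 0.37  ]  in current tool cm [ -1.79   0.62 -16.15]  in target tool cm [ -1.9    1.07 -16.11]
```

View pics/w22.png

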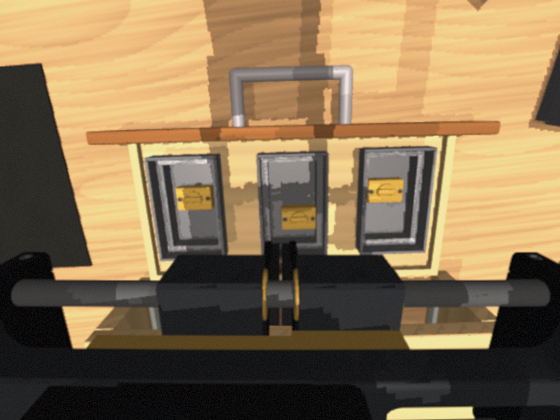

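View pics/w22c.png

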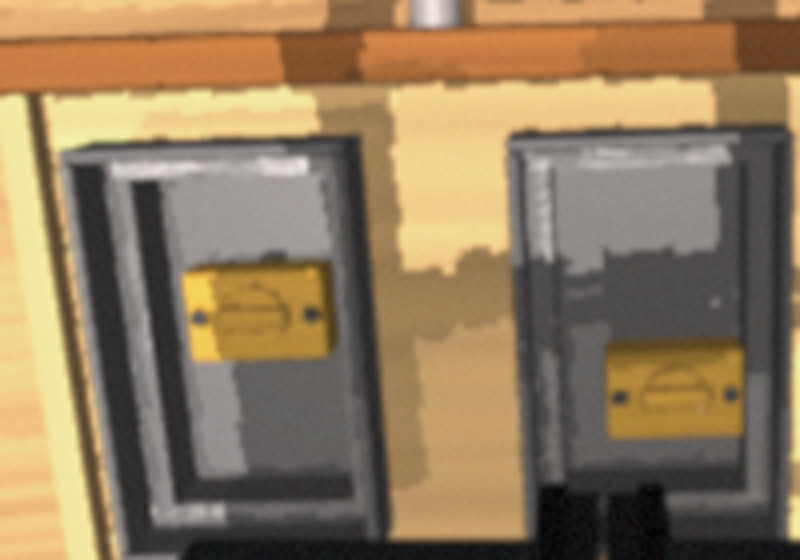

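The middle lock lies flat on the tray floor against the right inner wall, with the same apparent size as its neighbour and about 2 cm from the tray centre, inside the 4 cm limit. Now I'll go to the front of the handle and push home.

Request:
send_rows:
  motion: [0,0,0.8,-4,-0.028,-0.007,0,0,0,0,-4,0,0,0,0,0,0,-4,0,0,0,0,0,0,-4,0,0,0,0,0,0,0,0,0,0]

```text
time: 56.6
tool_pos: [0.3908, 0.0488, 0.3453]
eef_rot: [0.037, 0.71, -0.037, 0.702]
force: [-0.3, 0.7, 0.2]
width: 0.0002
```

Run:
```python
from h import *
plan(np.radians(84.7),[(.405,.0485,.207)])
```

```text
t 56.6 tcp [0.3908 0.0488 0.3453] jawyaw 1.4666 axis [-1.140e-02  8.000e-04 -9.999e-01] rotvec now->target [-0.0117 -0.0114  0.0003] w 0.0002 F [-0.3  0.7  0.2]
to [0.405  0.0485 0.207 ]  in current tool cm [13.82  0.12  1.58]  in target tool cm [13.83  0.1   1.42]
```

Request:
send_rows:
  motion: [0,0,0.1,1,-0.012,-0.011,0,0,3.5,0,0,0,0,0,0,3.5,0,0,0,0,0,0,3,0,0,0,0,0,0,2.5,0,0,0,0,0,0,0,0,0,0,0,0]

```text
time: 57.2
tool_pos: [0.4066, 0.0487, 0.2199]
eef_rot: [0.034, 0.7, -0.035, 0.712]
force: [0.2, -0.1, 0.2]
width: 0.0005
```

Run:
```python
from h import *
plan(np.radians(84.7),[(.41,.0475,.207)])
snap("scene","s8.png",(150,180,310,320),4)
```

```text
t 57.2 tcp [0.4066 0.0487 0.2199] jawyaw 1.4736 axis [ 0.017  -0.0015 -0.9999] rotvec now->target [-0.0047  0.0171 -0.0001] w 0.0005 F [ 0.2 -0.1  0.2]
to [0.41   0.0475 0.207 ]  in current tool cm [ 1.3  -0.08  0.33]  in target tool cm [ 1.29 -0.09  0.35]
```

View pics/s8.png

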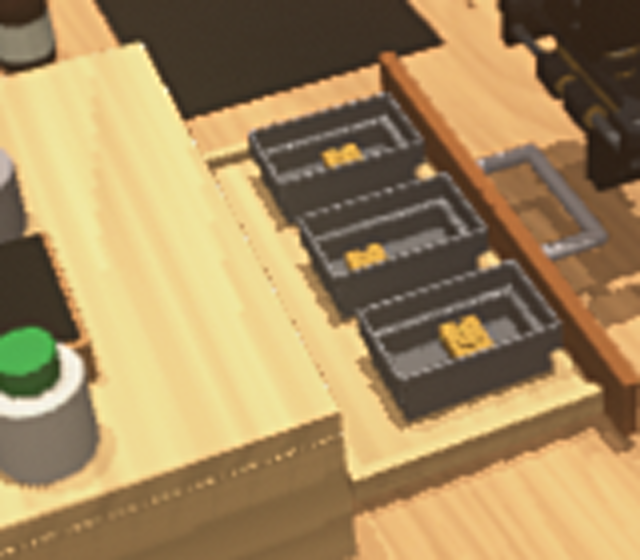

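The scene view shows three trays upright on the board with a lock flat in each, and the fingers in front of the handle. Lowering slightly and pushing gently.

Request:
send_rows:
  motion: [0,0.6,-0.1,0.3,-0.005,0.017,0,0,0.6,0,0,0,0,0,0,0,0,0.5,0,0,0,0,0,0,0.5,0,0,0,0,0,0,0.6,0,0,0,0,0,0,0.8,0,0,0,0,0,0,1,0,0,0,0,0,0,1,0,0,0,0,0,0,1,0,0,0,0,0,0,1,0,0,0,0,0,0,1,0,0,0,0,0,0,1,0,0,0,0,0,0,0.8,0,0,0,0,0,0,0.6,0,0,0,0,0,0,0,0,0,0]

```text
time: 58.75
tool_pos: [0.5214, 0.0371, 0.215]
eef_rot: [0.033, 0.703, -0.033, 0.71]
force: [0.3, -0.2, 0.1]
width: 0.0003
```

Run:
```python
from h import *
plan(np.radians(84.7),[(.584,.0315,.207)])
snap("scene","s9.png",(150,180,310,320),4)
```

```text
t 58.75 tcp [0.5214 0.0371 0.215 ] jawyaw 1.4772 axis [ 9.7e-03 -7.0e-04 -1.0e+00] rotvec now->target [-0.0011  0.0097 -0.0002] w 0.0003 F [ 0.3 -0.2  0.1]
to [0.584  0.0315 0.207 ]  in current tool cm [0.86 0.03 6.27]  in target tool cm [0.8  0.02 6.28]
```

View pics/s9.png

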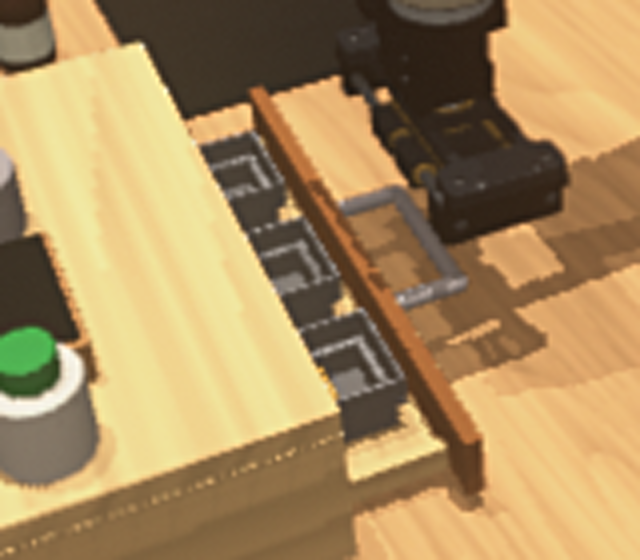

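The trays pass under the shelf, held well clear, with the fingers on the bar. Continuing.

Request:
send_rows:
  motion: [0,0.6,0,0.4,0,0.01,0,0,0.1,0,0.7,0,0,0,0,0.1,0,0.8,0,0,0,0,0,0,0.8,0,0,0,0,0,0,0.8,0,0,0,0,0,0,0.7,0,0,0,0,0,0,0.6,0,0,0,0,0,0,0.4,0,0,0,0,0,0,0,0,0,0]

```text
time: 59.7
tool_pos: [0.5775, 0.0319, 0.2067]
eef_rot: [0.033, 0.707, -0.033, 0.706]
force: [-0.6, -0.5, 0.1]
width: 0.0005
```

Run:
```python
from h import *
plan(np.radians(84.7),[(.584,.0315,.207)])
snap("top","t9.png",(200,110,400,250),4)
```

```text
t 59.7 tcp [0.5775 0.0319 0.2067] jawyaw 1.4774 axis [-6.e-04  4.e-04 -1.e+00] rotvec now->target [-0.0009 -0.0007 -0.0004] w 0.0005 F [-0.6 -0.5  0.1]
to [0.584  0.0315 0.207 ]  in current tool cm [-0.03  0.02  0.65]  in target tool cm [-0.03  0.02  0.65]
```

View pics/t9.png

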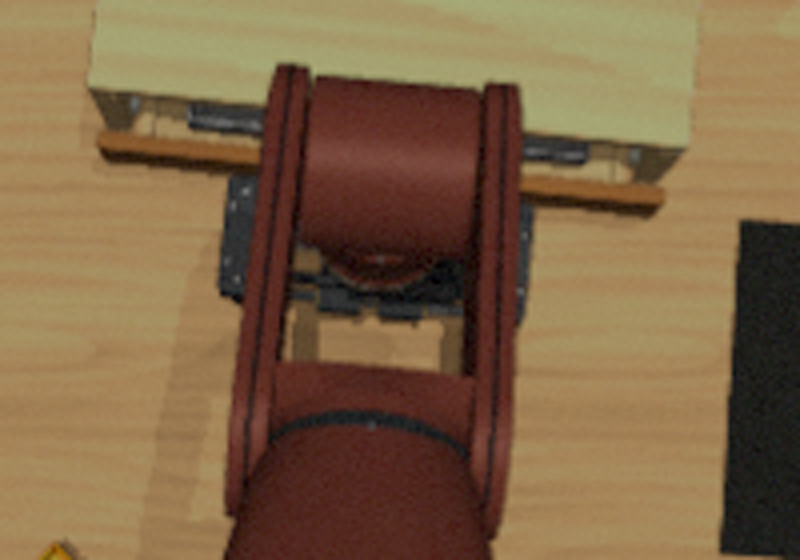

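Request:
send_rows:
  motion: [0,0,0,0.4,0,0,0,0,0,0,0.4,0,0,0,0,0,0,0,0,0,0]

```text
time: 60.05
tool_pos: [0.5837, 0.0315, 0.206]
eef_rot: [0.033, 0.709, -0.033, 0.704]
force: [0.3, -0.9, 0.9]
width: 0.0004
```

Request:
send_rows:
  motion: [0,0,0,0.4,0,0,0,0,0,0,0.2,0,0,0,0,0,0,0,0,0,0]

```text
time: 60.35
tool_pos: [0.5862, 0.0315, 0.2051]
eef_rot: [0.033, 0.714, -0.032, 0.698]
force: [-0.3, 0.2, -0.4]
width: 0.0005
```

Run:
```python
from h import *
plan(np.radians(84.7),[])
c=arm.calibration("top")
im=snap("top","t10.png",(200,110,400,250),4)
# predicted px of panel back-top edge ends when home: shelf edge mid (.6637,.0248)->plane: back of panel 8 mm in front
xb=np.array([.9956,-.094]);yb=np.array([.094,.9956]);e=np.array([.6642,.0250])
for d in (0,.01,.02):
    m=e-(.008+d)*xb
    print(d,[((proj(c,[np.r_[m+s*.188*yb,.056]])[0]-[200,110])*4).round(0).tolist() for s in (1,-1)])
```

```text
t 60.35 tcp [0.5862 0.0315 0.2051] jawyaw 1.4785 axis [-0.0231  0.0018 -0.9997] rotvec now->target [ 0.0002 -0.0231  0.0004] w 0.0005 F [-0.3  0.2 -0.4]
0 [[99.0, 119.0], [669.0, 178.0]]
0.01 [[97.0, 134.0], [667.0, 193.0]]
0.02 [[95.0, 149.0], [666.0, 208.0]]
```

View pics/t10.png

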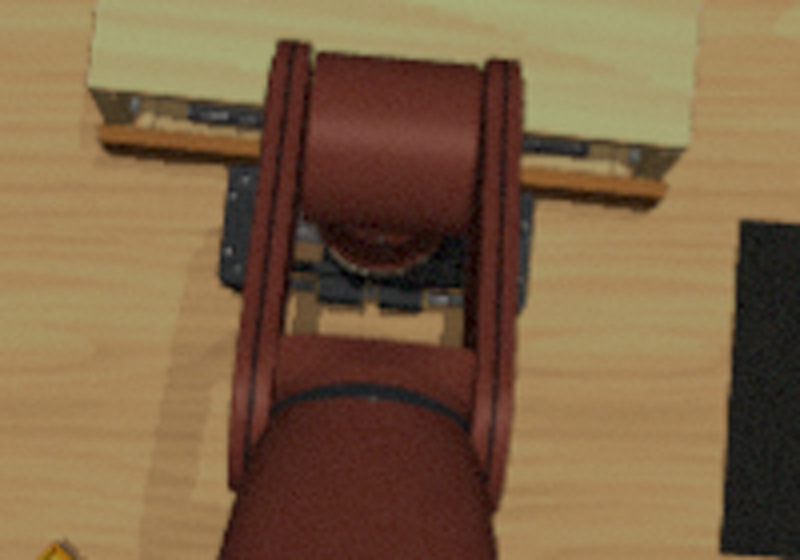

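Request:
send_rows:
  motion: [0,0,0,0.2,0,-0.023,0,0,0,0,0.2,0,0,0,0,0,0,0,0,0,0]

```text
time: 60.7
tool_pos: [0.5853, 0.0318, 0.2038]
eef_rot: [0.032, 0.713, -0.032, 0.7]
force: [-0.5, 0.3, -0.7]
width: 0.0004
```

Run:
```python
from h import *
plan(np.radians(84.7),[])
print(arm.read_state()["joint_torque"].round(1))
```

```text
t 60.7 tcp [0.5853 0.0318 0.2038] jawyaw 1.4794 axis [-1.810e-02  7.000e-04 -9.998e-01] rotvec now->target [ 0.001  -0.0181  0.001 ] w 0.0004 F [-0.5  0.3 -0.7]
[  0.1 -49.1 -31.9  -0.    0.3  -0. ]
```

Request:
send_rows:
  motion: [0,0,0,0,0,0,0,0,0,0,0,0,0,0]

```text
time: 60.9
tool_pos: [0.5854, 0.0318, 0.2037]
eef_rot: [0.032, 0.712, -0.032, 0.7]
force: [-3.5, -0.4, 1.0]
width: 0.0007
```

Request:
send_rows:
  motion: [0,0,0,0,0,-0.018,0,0,0,0,0.4,0,0,0]

```text
time: 61.1
tool_pos: [0.5855, 0.032, 0.2026]
eef_rot: [0.032, 0.711, -0.032, 0.701]
force: [-21.1, 0.6, 15.8]
width: 0.0006
```

Run:
```python
from h import *
plan(np.radians(84.7),[])
print(arm.read_state()["joint_torque"].round(1),arm.read_state()["torque"])
```

```text
t 61.1 tcp [0.5855 0.032  0.2026] jawyaw 1.4798 axis [-0.0144 -0.     -0.9999] rotvec now->target [ 0.0015 -0.0143  0.0013] w 0.0006 F [-21.1   0.6  15.8]
[ -1.2 -46.1 -37.8   0.1  -6.5  -0. ] [ 0.2917251   3.07908978 -0.01863766]
```

The force rose to 21 N against the push, so the board is at its inner stop. I'll back off and lift away.

Request:
send_rows:
  motion: [0,-0.2,0,-0.5,0,0,0,0,-0.2,0,-1,0,-0.014,0,0,0,0,-1.5,0,0,0,0,0,0,-2,0,0,0,0,-3,0,-1,0,0,0,0,-4,0,0,0,0,0,0,-4,0,0,0,0,0,0,-4,0,0,0,0,0,0,0,0,-4,0,0,0,0,0,0,-4,0,0,0,0,0,0,-4,0,0,0,0,0,0,0,0,0,0]

```text
time: 62.3
tool_pos: [0.4039, 0.0483, 0.3647]
eef_rot: [0.032, 0.695, -0.033, 0.717]
force: [1.0, 0.0, -0.2]
width: 0.0007
```

Run:
```python
from h import *
plan(np.radians(84.7),[])
snap("top","t11.png",(200,110,400,250),4)
snap("scene","s11.png")
snap("wrist","w23.png")
```

```text
t 62.3 tcp [0.4039 0.0483 0.3647] jawyaw 1.4783 axis [ 0.0308 -0.0033 -0.9995] rotvec now->target [-0.      0.031   0.0005] w 0.0007 F [ 1.   0.  -0.2]
```

View pics/t11.png

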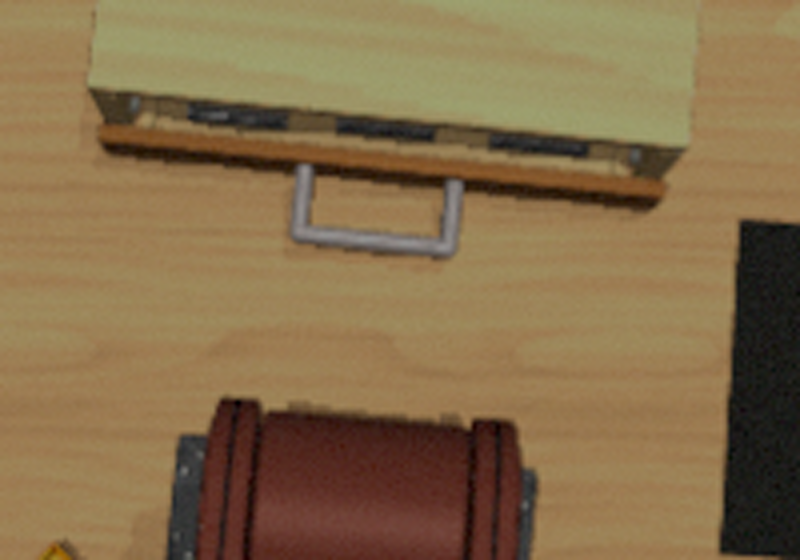

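View pics/s11.png

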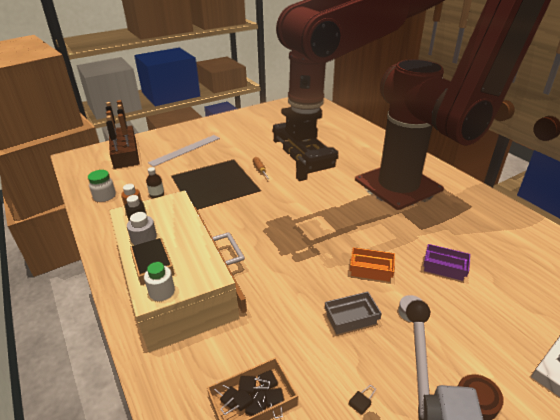

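View pics/w23.png

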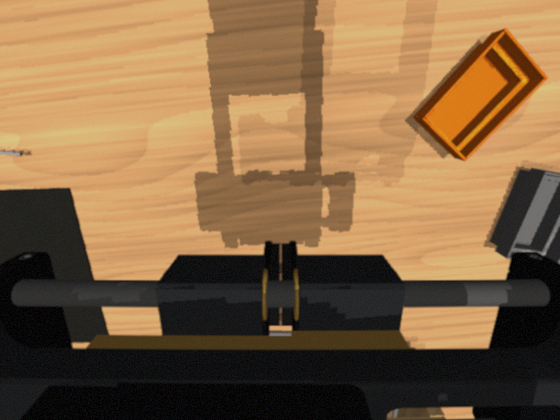

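Run:
```python
from h import *
c=arm.calibration("top")
o=lambda p:[(q[0]/4+200,q[1]/4+110) for q in p]
xb=np.array([.9956,-.094])
im=cv2.imread("pics/raw_t11.png").astype(int)
A=onz(c,o([(100,123),(667,179)]),.056).mean(0); B=onz(c,o([(297,236),(457,251)]),.044).mean(0)
E=onz(c,o([(90,88),(688,147)]),.116).mean(0); E2=onz(c,o([(90,94),(688,153)]),.098).mean(0)
print("panel back",A.round(4),"handle",B.round(4),"edge",E.round(4),E2.round(4),"joint est",((E-A)[:2]@xb-.008).round(4),((E2-A)[:2]@xb-.008).round(4),"via handle",((E2-B)[:2]@xb-.065).round(4))
for f,p in (("t2 earlier panel out (+10mm pulled)",None),): pass
```

```text
panel back [0.6546 0.0259 0.056 ] handle [0.5951 0.0291 0.044 ] edge [0.6624 0.0244 0.116 ] [0.6629 0.0238 0.098 ] joint est -0.0 0.0005 via handle 0.003
```

The panel sits at the home position: joint estimate 0–3 mm against the 8 mm limit, plus the hard stop I felt. The tray rims show behind the panel in three places, tray 4 stands alone, and the bystanders look unmoved. Handing in.

Run:
```python
from workcell import arm
print(arm.job_done())
```

```text
the job is handed in; nothing more can be done
None
```

I pulled the board out to about 0.157 m. I took three grey trays off the stack one at a time, lifting only the top one each time, and stood them on the board. I laid one of the three brass locks flat in each, slid the board home and handed in at about 62 s. No verdict is given.

**Last checks**
- **Board:** the images put it 0–3 mm from home, against the 8 mm limit. The push ended against the inner stop at about 21 N sideways, with about 16 N upward on the tool.
- **Trays and locks:** before the push, each lock lay flat in its own tray and all three trays stood upright. The rims show in three places behind the panel.
- **Rest of the bench:** the fourth tray stands where it was. The bystanders and look-alikes looked unmoved, and the gripper was well clear of everything.

**Checks that failed, disagreed or could not be made**
- **Middle lock:** it was knocked about 2 cm inside its tray while the arm was elsewhere. A close view showed it still flat, within the 4 cm limit, so I left it.
- **Measurement differences:** the cameras and the placing poses differed by up to about 4 mm, which is within the slack I allowed.
- **Locks after the push:** I could not see them under the shelf, so their final state is inferred from the view before the push and the gentle push.

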